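# Lay a row of setts in the test tray and pack its end

### The job

Make up the paving test panel: bring every granite sett into the narrow tray and lay them in one straight row starting hard against the blue head plate, each butted flush against the one before so that no gap is left (one sett is already in the tray but not home). Then pick up the scoop and tip all its stone chippings into the open end of the tray behind the row; any chipping that misses goes in as well. Finish with the empty scoop lying flat back on its green mat and the row still tight, and leave the mallet, brush and tin where they are.

Things in the scene. Friction and masses are not known exactly. Their poses are not given: they have to be found in the camera images.
- tray: Narrow aluminium paving test tray, fixed to the bench. Origin: centre of its underside; x along it towards the blue head plate, y across, z up. Inside 330 mm long (x -165 to +165), 72 wide (y -36 to +36); floor 4 mm thick; side and tail walls 4 mm thick, tops 28 mm above the bench; head plate 10 mm thick, 50 high, its foot and gussets reach to x = +208.
- tray_head (a point): Centre of the head plate's inner face, at floor level (tray x = +165 mm, z = 4 mm). The row of setts starts hard against this face.
- tray_tail (a point): Centre of the tail wall's inner face, at floor level (tray x = -165 mm, z = 4 mm).
- mat: Dark green rubber bench mat, 260 x 90 mm, 3 mm thick, fixed. Origin: centre of its underside; x along its length, z up. The scoop's place.
- scoop: Steel hand scoop, black handle, 0.25 kg. Origin: underside of the pan at its centre; x to the open nose, y across, z up. Pan 110 mm long (x -55 to +55), 56 wide, floor and walls 3 mm; back wall 40 high, sides 37 high, 22 over the front 44 mm; front open. Starts on the mat, nose roughly towards the robot, all the stones in the pan (floor friction 0.5 to 0.7).
- scoop_grip (a point): Centre of the handle (scoop x = -105, z = 30 mm): a flat-sided bar 100 mm long (scoop x -160 to -60), 22 mm wide, 26 mm high (z 17 to 43 mm). Same axes as the scoop.
- scoop_nose (a point): Middle of the open front edge of the pan, on its floor (scoop x = +55, z = 3 mm). Same axes as the scoop. The stones start to slide out when the nose is tipped down some 25 to 40 degrees.
- scoop_mid (a point): Middle of the whole scoop, on its underside (scoop x = -52.5 mm, z = 0).
- mallet: Rubber mallet lying at the back of the work area, 230 mm long; bystander. Origin: underside, mid length.
- tin: Small yellow-banded tin, 48 mm across, 50 mm high; bystander. Origin: centre of its underside.
- brush: Bench brush, 200 mm long, lying between tray and robot; bystander. Origin: underside, mid length.
- sett0_mid (a point): Centre of a sawn granite sett, a block 50 mm (its x) x 64 mm (its y) x 50 mm (its z), about 0.4 kg. It stands in the tray from the start, askew and a few centimetres short of the head plate, its y across the tray.
- sett1_mid (a point): Centre of a sawn granite sett, a block 50 mm (its x) x 64 mm (its y) x 50 mm (its z), about 0.4 kg. Loose on the bench, standing on a 50 x 64 face; may be absent.
- sett2_mid (a point): Centre of a sawn granite sett, a block 50 mm (its x) x 64 mm (its y) x 50 mm (its z), about 0.4 kg. Loose on the bench, standing on a 50 x 64 face; may be absent.
- sett3_mid (a point): Centre of a sawn granite sett, a block 50 mm (its x) x 64 mm (its y) x 50 mm (its z), about 0.4 kg. Loose on the bench, standing on a 50 x 64 face; may be absent.
- sett4_mid (a point): Centre of a sawn granite sett, a block 50 mm (its x) x 64 mm (its y) x 50 mm (its z), about 0.4 kg. Loose on the bench, standing on a 50 x 64 face; may be absent.
- stone0: Stone chipping, about 20 x 17 x 15 mm (its x, y, z), 12 g, loose in the scoop at the start; may be absent. Origin: its centre.
- stone1: Stone chipping, about 20 x 17 x 15 mm (its x, y, z), 12 g, loose in the scoop at the start; may be absent. Origin: its centre.
- stone2: Stone chipping, about 20 x 17 x 15 mm (its x, y, z), 12 g, loose in the scoop at the start; may be absent. Origin: its centre.
- stone3: Stone chipping, about 20 x 17 x 15 mm (its x, y, z), 12 g, loose in the scoop at the start; may be absent. Origin: its centre.
- stone4: Stone chipping, about 20 x 17 x 15 mm (its x, y, z), 12 g, loose in the scoop at the start; may be absent. Origin: its centre.
- stone5: Stone chipping, about 20 x 17 x 15 mm (its x, y, z), 12 g, loose in the scoop at the start; may be absent. Origin: its centre.
- stone6: Stone chipping, about 20 x 17 x 15 mm (its x, y, z), 12 g, loose in the scoop at the start; may be absent. Origin: its centre.
- stone7: Stone chipping, about 20 x 17 x 15 mm (its x, y, z), 12 g, loose in the scoop at the start; may be absent. Origin: its centre.
Things that resemble listed ones, but are neither listed nor needed, are in the scene too. What is shaped like the part that bears sett1_mid but orange is not meant.

How it is judged:
On the way, in this order (a step that is already met when the one before it is completed fails the run):
1. every sett stands in the tray in one row, hard against the head plate and flush with one another (angle between the y axis of each of sett0_mid, sett1_mid, sett2_mid, sett3_mid, sett4_mid and the y axis of tray, either way round below 0.045 rad and z of sett0_mid in the frame of tray between 0.026 and 0.032 m and y of sett0_mid in the frame of tray between -0.006 and 0.006 m and x of each of sett0_mid, sett1_mid, sett2_mid, sett3_mid, sett4_mid in the frame of tray above -0.068 m and linear speed of each of sett0, sett1, sett2, sett3, sett4 below 0.02 m/s and (distance between sett0_mid and sett1_mid below 0.0525 m or distance between sett0_mid and sett2_mid below 0.0525 m or distance between sett0_mid and sett3_mid below 0.0525 m or distance between sett0_mid and sett4_mid below 0.0525 m) and z of sett1_mid in the frame of tray between 0.026 and 0.032 m and y of sett1_mid in the frame of tray between -0.006 and 0.006 m and (distance between sett1_mid and sett0_mid below 0.0525 m or distance between sett1_mid and sett2_mid below 0.0525 m or distance between sett1_mid and sett3_mid below 0.0525 m or distance between sett1_mid and sett4_mid below 0.0525 m) and z of sett2_mid in the frame of tray between 0.026 and 0.032 m and y of sett2_mid in the frame of tray between -0.006 and 0.006 m and (distance between sett2_mid and sett0_mid below 0.0525 m or distance between sett2_mid and sett1_mid below 0.0525 m or distance between sett2_mid and sett3_mid below 0.0525 m or distance between sett2_mid and sett4_mid below 0.0525 m) and z of sett3_mid in the frame of tray between 0.026 and 0.032 m and y of sett3_mid in the frame of tray between -0.006 and 0.006 m and (distance between sett3_mid and sett0_mid below 0.0525 m or distance between sett3_mid and sett1_mid below 0.0525 m or distance between sett3_mid and sett2_mid below 0.0525 m or distance between sett3_mid and sett4_mid below 0.0525 m) and z of sett4_mid in the frame of tray between 0.026 and 0.032 m and y of sett4_mid in the frame of tray between -0.006 and 0.006 m and (distance between sett4_mid and sett0_mid below 0.0525 m or distance between sett4_mid and sett1_mid below 0.0525 m or distance between sett4_mid and sett2_mid below 0.0525 m or distance between sett4_mid and sett3_mid below 0.0525 m) and (x of sett0_mid in the frame of tray between 0.1375 and 0.1425 m or x of sett1_mid in the frame of tray between 0.1375 and 0.1425 m or x of sett2_mid in the frame of tray between 0.1375 and 0.1425 m or x of sett3_mid in the frame of tray between 0.1375 and 0.1425 m or x of sett4_mid in the frame of tray between 0.1375 and 0.1425 m) and (x of sett0_mid in the frame of tray between 0.0865 and 0.0935 m or x of sett1_mid in the frame of tray between 0.0865 and 0.0935 m or x of sett2_mid in the frame of tray between 0.0865 and 0.0935 m or x of sett3_mid in the frame of tray between 0.0865 and 0.0935 m or x of sett4_mid in the frame of tray between 0.0865 and 0.0935 m) and (x of sett0_mid in the frame of tray between 0.0355 and 0.0445 m or x of sett1_mid in the frame of tray between 0.0355 and 0.0445 m or x of sett2_mid in the frame of tray between 0.0355 and 0.0445 m or x of sett3_mid in the frame of tray between 0.0355 and 0.0445 m or x of sett4_mid in the frame of tray between 0.0355 and 0.0445 m) and (x of sett0_mid in the frame of tray between -0.0155 and -0.0045 m or x of sett1_mid in the frame of tray between -0.0155 and -0.0045 m or x of sett2_mid in the frame of tray between -0.0155 and -0.0045 m or x of sett3_mid in the frame of tray between -0.0155 and -0.0045 m or x of sett4_mid in the frame of tray between -0.0155 and -0.0045 m)), for 0.2 s.
2. the scoop is tipped nose down over the tray (x of scoop_nose in the frame of tray between -0.175 and 0.165 m and y of scoop_nose in the frame of tray between -0.045 and 0.045 m and angle between scoop's own z axis and vertical above 0.35 rad and z of scoop_nose in the frame of tray below 0.2 m), for 0.2 s.
At the end, for the whole second after the job is handed in: All setts on the tray floor in one straight row, square within 2.5 degrees, gaps under 2.5 mm, the first within 2.5 mm of the head plate (1 mm more per place further on); every stone inside the tray, none on a sett; the scoop lying flat, its middle on the mat; all at rest (all of step 1 and x of stone0 in the frame of tray between -0.165 and 0.165 m and y of stone0 in the frame of tray between -0.036 and 0.036 m and z of each of stone0, stone1, stone2, stone3, stone4, stone5, stone6, stone7 in the frame of tray below 0.057 m and linear speed of each of stone0, stone1, stone2, stone3, stone4, stone5, stone6, stone7 below 0.03 m/s and x of stone1 in the frame of tray between -0.165 and 0.165 m and y of stone1 in the frame of tray between -0.036 and 0.036 m and x of stone2 in the frame of tray between -0.165 and 0.165 m and y of stone2 in the frame of tray between -0.036 and 0.036 m and x of stone3 in the frame of tray between -0.165 and 0.165 m and y of stone3 in the frame of tray between -0.036 and 0.036 m and x of stone4 in the frame of tray between -0.165 and 0.165 m and y of stone4 in the frame of tray between -0.036 and 0.036 m and x of stone5 in the frame of tray between -0.165 and 0.165 m and y of stone5 in the frame of tray between -0.036 and 0.036 m and x of stone6 in the frame of tray between -0.165 and 0.165 m and y of stone6 in the frame of tray between -0.036 and 0.036 m and x of stone7 in the frame of tray between -0.165 and 0.165 m and y of stone7 in the frame of tray between -0.036 and 0.036 m and x of scoop_mid in the frame of mat between -0.06 and 0.06 m and y of scoop_mid in the frame of mat between -0.035 and 0.035 m and z of scoop_mid in the frame of mat below 0.008 m and angle between scoop's own z axis and vertical below 0.1 rad and linear speed of scoop below 0.02 m/s); the robot touches nothing.
It fails at once if the mallet is moved by more than 4 cm (distance of mallet from where it was at the start of the episode above 0.04 m).
It fails at once if the tin is moved by more than 4 cm (distance of tin from where it was at the start of the episode above 0.04 m).
It fails at once if the brush is moved by more than 4 cm (distance of brush from where it was at the start of the episode above 0.04 m).
Of sett1, sett2, sett3, sett4 only 3 to 4 are there at a start; the rules pass over those that are not, and their reading is None.
Of stone0, stone1, stone2, stone3, stone4, stone5, stone6, stone7 only 5 to 8 are there at a start; the rules pass over those that are not, and their reading is None.
At some moment in a run one of sett0, sett1, sett2, sett3, sett4 may be knocked a few centimetres aside while the robot is not near it.
It also fails if it takes over 210 s, if anything falls off the work surface, if the arm or the gripper's body presses on something with over 40 N, if the wrist force passes 120 N, or if a joint passes its speed limit or range.

### The arm

A 7-joint arm with a two-finger parallel gripper is mounted at the origin on the work surface. World frame = base frame: x ahead of the robot, y to its left, z up, the work surface at z = 0. Lengths are in m, angles in rad, forces in N, time in s.
With the tool pointing down it reaches from about 0.425 to 0.975 m from the base axis. Payload 16.7 kg.
Tool frame: the origin (TCP) lies at the very end of the fingers, on their centre line; the grasp point (between the pads) lies behind it (arm.pinch_z is the z of the grasp point in the tool frame, in m); z points along the fingers, y is the direction in which the jaws open and shut (so a half turn about z gives the same grasp; the last joint's range is limited). The gripper opens to 85 mm and grips with 20 to 120 N. Pads are 22 mm wide; open, the fingers measure 114 mm over their backs; the gripper's body (76 mm by 85 mm) begins 54 mm behind the grasp point. The pads swing forward as they close: fully open they stand 13 mm farther back than shut.
Start: joints at [-1.371, 0.426, 0.074, 1.606, -0.034, 1.111, -0.067], TCP at [0.231, 0.634, 0.197] pointing down, gripper open.
Joint ranges: [-2.85, 2.85], [-0.5, 2.14], [-1.23, 1.37], [0.21, 2.46], [-1.02, 4.16], [0.16, 2.05], [-2.73, 2.73]. Speed limits (rad/s): [1.89, 1.89, 2.39, 2.39, 3.01, 3.01, 3.01].

### API

Orientations are given as a unit quaternion [w, x, y, z].
In Python, from plant import arm gives the robot as it stands. The module is installed in compiled form; this text tells all that it offers. Calls block until the motion is done:
- arm.move_to(position, orientation): joint-space move of the TCP to a pose.
- arm.movel(position, frame=None, speed=0.15, stop_force=None): straight line of the TCP; frame=None keeps the orientation; speed is the mean speed in m/s. With stop_force (N) it stops when the force on the tool has changed by that much, and returns True; else False.
- arm.goto_joints(angles): joint-space move.
- arm.command_gripper(opening, strength=None): finger opening in m; strength is the grip in N (None keeps the last); returns when the fingers have stopped.
- arm.wait(seconds).
- arm.inverse_kinematics(position, orientation): joint angles nearest the present ones, or None.
- arm.state(): the state.
- arm.capture(name): name is "side" or "top"; returns a dict with "frame" (384x512x3 uint8, red, green, blue), "fx", "fy", "cx", "cy" (pixels), "rvec" (rotation vector, rad) and "tvec" (3), from world to camera coordinates, as OpenCV has them. Camera axes: x right, y down, z forward; pixel columns grow to the right and rows downward; lengths in m; the calibration is good to about 2 mm. A picture is of the moment at which its call begins. There is no depth.
A pose or a line that the arm cannot do raises arm.MotionError and nothing moves.
- arm.job_done(): hands the job in, once; it reports no verdict.
The state is a dict: "time_s": time; "q": joint angles; "joint_velocities": joint speeds; "joint_efforts": joint torques, N m; "eef_pos": TCP position; "tcp_rot": TCP orientation; "force": force on the tool from outside, world axes, zero at the start; "wrist_torque": the same for the moment, N m; "grip_width": finger opening in m.
Only numpy, scipy, OpenCV 4.12 (cv2) and the standard library are available. Lean on these libraries where they do the work, as an engineer would, in place of code of your own. Each camera call takes 0.05 s, during which the arm holds its last target.

## Working session

There is one attempt and no reset: what is moved stays moved. The work goes in short steps, each a Python script; the robot and the scene stay as the last script left them, time stands still between calls to the robot, and variables do not carry over. Pictures are saved under pics/ and viewed, and the job is handed in when it is done.

```bash
mkdir -p pics; ls; cat > h.py <<'E'
import numpy as np, cv2, sys
from plant import arm
def snap(name, tag, crop=None, scale=1.5):
    c=arm.capture(name)
    im=c["frame"][:,:,::-1].copy()
    np.savez(f"pics/{tag}.npz",**{k:np.array(v) for k,v in c.items()})
    if crop is not None:
        x0,y0,x1,y1=crop; im=im[y0:y1,x0:x1]
    im=cv2.resize(im,None,fx=scale,fy=scale,interpolation=cv2.INTER_CUBIC)
    cv2.imwrite(f"pics/{tag}.png",im); return c
def ray(c,u,v):
    R,_=cv2.Rodrigues(np.array(c["rvec"],float)); t=np.array(c["tvec"],float).ravel()
    d=R.T@np.array([(u-c["cx"])/c["fx"],(v-c["cy"])/c["fy"],1.0]); o=-R.T@t
    return o,d
def px2w(c,u,v,z):
    o,d=ray(c,u,v); s=(z-o[2])/d[2]; return o+s*d
def w2px(c,p):
    K=np.array([[c["fx"],0,c["cx"]],[0,c["fy"],c["cy"]],[0,0,1]],float)
    q,_=cv2.projectPoints(np.array(p,float).reshape(-1,3),np.array(c["rvec"],float),np.array(c["tvec"],float),K,None); return q.reshape(-1,2)
E
python3 - <<'E'
from h import *
for n in("top","side"):
    c=snap(n,n+"0"); print(n,c["fx"],c["cx"],c["cy"],ray(c,256,192))
s=arm.state(); print(s); print(arm.pinch_z)
E
```

```text
pics
top 454.49740239032457 256.78102874409086 194.43704351243355 (array([0.43497596, 0.00930767, 1.12984632]), array([ 0.11569556, -0.0218437 , -0.99306047]))
side 356.8294650904349 253.8954695149051 190.1383941572603 (array([ 0.11717972, -0.52741428,  0.64468979]), array([ 0.46487492,  0.58212093, -0.66714956]))
{'time_s': 0.1, 'q': array([-1.37149827,  0.42667351,  0.07387298,  1.606552  , -0.03406563,
        1.1108026 , -0.06705668]), 'joint_velocities': array([ 0.00104516, -0.00151584,  0.00105688, -0.0009404 , -0.00105754,
        0.00108738,  0.00104367]), 'joint_efforts': array([ 7.51780404e-03, -9.51533890e+01,  3.77209783e+00, -4.64403141e+01,
        1.98443618e-02,  6.39337304e-03,  3.46306570e-05]), 'eef_pos': array([0.23060311, 0.63394733, 0.19677459]), 'tcp_rot': array([-4.14947316e-05,  1.73512095e-01,  9.84831563e-01, -5.86676509e-04]), 'force': array([-0.10417527,  0.1437119 ,  0.76579111]), 'wrist_torque': array([-0.01540523,  0.0010518 ,  0.04742179]), 'grip_width': 0.08551158524630578}
-0.0187
```

View pics/top0.png

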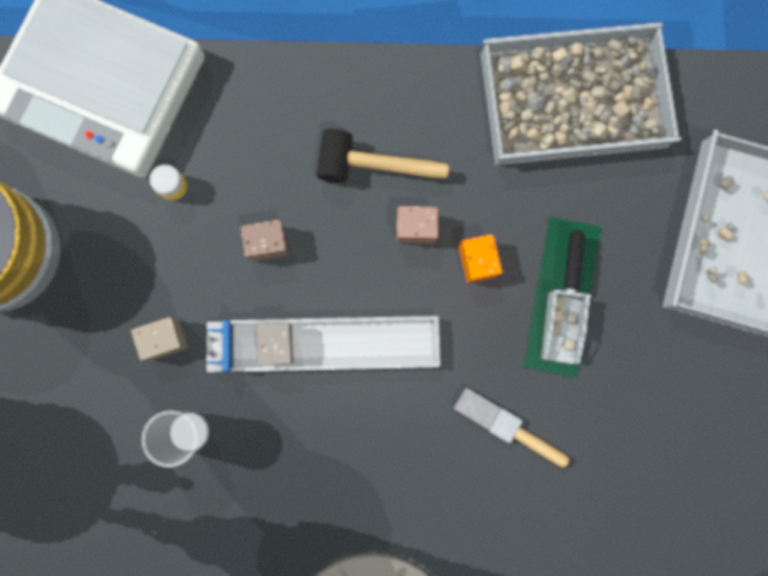

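View pics/side0.png

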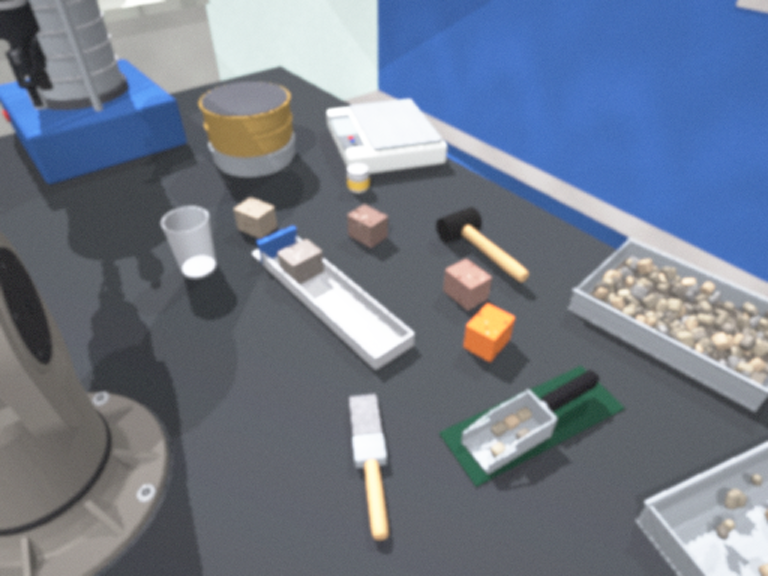

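Top view: sett in tray at (274,343). Loose block candidates are (263,240) and (417,224), both reddish, (158,340), tan, and (481,258), orange and so excluded. At least 3 loose setts must exist, so the three granite ones fit. I'll check their sizes in enlarged crops.

```bash
python3 - <<'E'
import cv2,numpy as np
d=np.load("pics/top0.npz"); im=d["frame"][:,:,::-1]
cv2.imwrite("pics/t0a.png",cv2.resize(im[130:260,80:300],None,fx=3.6,fy=3.6,interpolation=cv2.INTER_CUBIC))
cv2.imwrite("pics/t0b.png",cv2.resize(im[130:330,255:415],None,fx=3,fy=3,interpolation=cv2.INTER_CUBIC))
E
```

```text
(no output)
```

View pics/t0a.png

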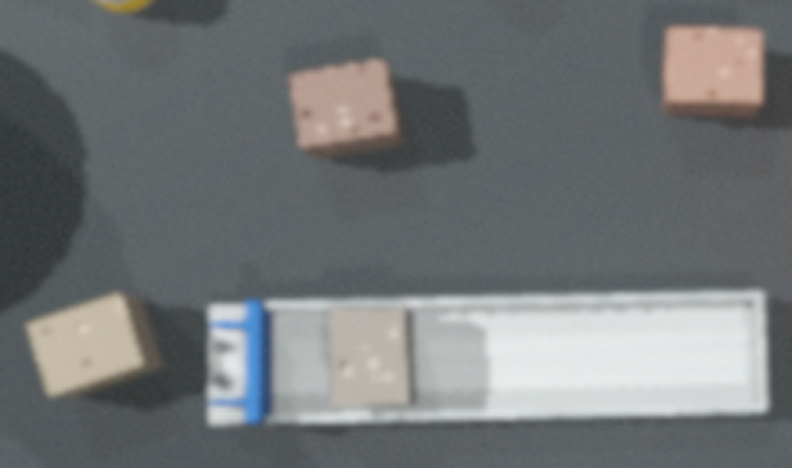

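View pics/t0b.png

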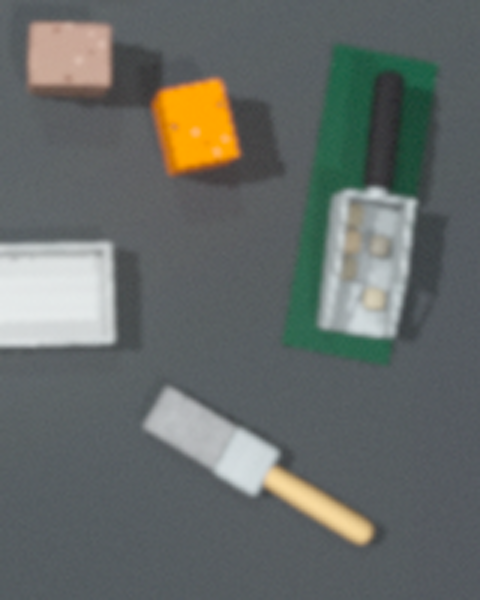

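```bash
cat > fit.py <<'E'
from h import *
from scipy.optimize import minimize
def load(tag):
    d=np.load(f"pics/{tag}.npz"); return {k:(d[k] if d[k].ndim else float(d[k])) for k in d.files}
def box_pts(x,y,a,dx=.05,dy=.064,z0=0.,z1=.05):
    c,s=np.cos(a),np.sin(a); P=[]
    for z in(z0,z1):
        for i,j in((-1,-1),(1,-1),(1,1),(-1,1)):
            lx,ly=i*dx/2,j*dy/2; P.append((x+c*lx-s*ly,y+s*lx+c*ly,z))
    return np.array(P)
def fit_box(views,x0,y0,a0,z0=0.,S=4,**k):
    """views: list (cam, mask uint8 full res)"""
    up=[]
    for c,m in views:
        up.append((c,cv2.resize(m.astype(np.float32),None,fx=S,fy=S,interpolation=cv2.INTER_LINEAR)))
    def cost(p):
        t=0
        for c,m in up:
            q=w2px(c,box_pts(p[0],p[1],p[2],z0=z0,z1=z0+.05,**k)); q=(q+.5)*S-.5
            h=cv2.convexHull(q.astype(np.float32))
            im=np.zeros(m.shape,np.uint8); cv2.fillConvexPoly(im,np.round(h*16).astype(np.int32),1,shift=4)
            t+=np.abs(im-m).sum()/m.sum()
        return t
    best=None
    for da in(-.3,0,.3):
        r=minimize(cost,[x0,y0,a0+da],method="Nelder-Mead",options=dict(initial_simplex=np.array([[x0,y0,a0+da],[x0+.01,y0,a0+da],[x0,y0+.01,a0+da],[x0,y0,a0+da+.15]]),xatol=1e-4,fatol=1e-4,maxiter=300))
        if best is None or r.fun<best.fun: best=r
    return best.x,best.fun
def sat_mask(c,u0,v0,u1,v1,smin=28):
    im=c["frame"].astype(int); m=np.zeros(im.shape[:2],np.uint8)
    sub=im[v0:v1,u0:u1]; s=sub[:,:,0]-sub[:,:,2]   # red minus blue
    b=(s>smin).astype(np.uint8)
    b=cv2.morphologyEx(b,cv2.MORPH_CLOSE,np.ones((3,3),np.uint8),iterations=2)
    n,l,st,ce=cv2.connectedComponentsWithStats(b); i=1+np.argmax(st[1:,4]); m[v0:v1,u0:u1]=(l==i); return m
E
python3 - <<'E'
from fit import *
T=load("top0");S=load("side0")
im=T["frame"].astype(int); s=im[:,:,0]-im[:,:,2]
for (u,v) in[(175,160),(278,149),(105,227),(182,228),(175,140),(250,200)]: print(u,v,im[v,u])
A=lambda U,V,z:px2w(T,(U+.5)/3.6-.5+80,(V+.5)/3.6-.5+130,z)
print("tray tail corners",A(765,291,.028),A(768,412,.028))
print("head plate inner top",A(268,298,.05),A(268,424,.05), "outer",A(246,300,.05),A(246,424,.05))
print("sett0",[A(U,V,.054)[:2].round(4) for U,V in[(330,308),(410,308),(410,405),(329,404)]])
E
```

```text
175 160 [204 183 173]
278 149 [201 169 154]
105 227 [197 187 168]
182 228 [190 185 176]
175 140 [90 96 99]
250 200 [ 94 102 103]
tray tail corners [ 0.51895312 -0.10328538  0.028     ] [ 0.43760335 -0.10519379  0.028     ]
head plate inner top [0.50967992 0.22654026 0.05      ] [0.42738716 0.22390418 0.05      ] outer [0.50823379 0.24088375 0.05      ] [0.42728562 0.23817205 0.05      ]
sett0 [array([0.5032, 0.1851]), array([0.5037, 0.1328]), array([0.4404, 0.1314]), array([0.4406, 0.184 ])]
```

```bash
cat > traymask.py <<'E'
from fit import *
def tray_parts(x,y,a):
    c,s=np.cos(a),np.sin(a)
    def bx(x0,x1,w,z1):
        P=np.array([(i,j,k) for i in(x0,x1) for j in(-w,w) for k in(0,z1)]); 
        return np.c_[x+c*P[:,0]-s*P[:,1],y+s*P[:,0]+c*P[:,1],P[:,2]]
    return [bx(-.169,.165,.040,.028),bx(.165,.175,.040,.05),bx(.175,.208,.040,.004)]
def render(c,parts,S,shape):
    im=np.zeros((shape[0]*S,shape[1]*S),np.uint8)
    for P in parts:
        q=(w2px(c,P)+.5)*S-.5; cv2.fillConvexPoly(im,np.round(cv2.convexHull(q.astype(np.float32))*16).astype(np.int32),1,shift=4)
    return im
E
python3 - <<'E'
from traymask import *
T=load("top0");S_=load("side0")
def tm(c,roi):
    im=c["frame"].astype(int); g=im.max(2); m=np.zeros(g.shape,np.uint8); u0,v0,u1,v1=roi
    b=(g[v0:v1,u0:u1]>140).astype(np.uint8); b=cv2.morphologyEx(b,cv2.MORPH_CLOSE,np.ones((5,5),np.uint8))
    n,l,st,ce=cv2.connectedComponentsWithStats(b); i=1+np.argmax(st[1:,4]); m[v0:v1,u0:u1]=(l==i); return m
mt=tm(T,(125,200,300,260)); ms=tm(S_,(160,150,285,250))
ov=np.hstack([cv2.resize(mt[195:265,120:310]*255,None,fx=2,fy=2),cv2.resize(ms[140:250,150:290]*255,(380,140))]); cv2.imwrite("pics/tm.png",ov)
S=4
def go(views):
    up=[(c,cv2.resize(m.astype(np.float32),None,fx=S,fy=S)) for c,m in views]
    def cost(p): return sum(np.abs(render(c,tray_parts(*p),S,(384,512))-m).sum()/m.sum() for c,m in up)
    r=minimize(cost,[.473,.063,1.6],method="Nelder-Mead",options=dict(initial_simplex=np.array([[.473,.063,1.6],[.478,.063,1.6],[.473,.068,1.6],[.473,.063,1.65]]),xatol=1e-4,fatol=1e-5))
    return r.x,r.fun
print(go([(T,mt)])); print(go([(S_,ms)])); print(go([(T,mt),(S_,ms)]))
for nm,rt,g in [("R1",(155,138,200,178),(.585,.17,1.6)),("R2",(258,130,298,168),(.6,-.07,1.6)),("Tan",(82,205,128,245),(.47,.28,1.8))]:
    m=sat_mask(T,*rt,smin=9); x,f=fit_box([(T,m)],*g); print(nm,m.sum(),x,f, w2px(S_,[[x[0],x[1],.05]]))
E
```

```text
(array([0.47354925, 0.06599846, 1.5984508 ]), np.float64(0.0437304750084877))
(array([0.47482461, 0.0697877 , 1.60431355]), np.float64(0.11566224694252014))
(array([0.47406823, 0.06774789, 1.6028313 ]), np.float64(0.16873276233673096))
R1 712 [0.64144264 0.18255412 0.1779616 ] 0.05628127232193947 [[244.89392461 142.77904963]]
R2 722 [ 0.67053674 -0.06767599 -0.00131545] 0.0855209082365036 [[312.42621481 181.74580713]]
Tan 765 [0.47849821 0.34650612 1.60917094] 0.2752833962440491 [[168.96472046 137.60727086]]
```

View pics/tm.png

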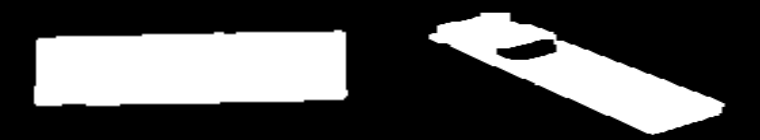

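```bash
python3 - <<'E'
from fit import *
T=load("top0");S_=load("side0")
def gm(c,roi,th):
    g=c["frame"].astype(int).max(2); m=np.zeros(g.shape,np.uint8); u0,v0,u1,v1=roi
    b=(g[v0:v1,u0:u1]>th).astype(np.uint8); b=cv2.morphologyEx(b,cv2.MORPH_CLOSE,np.ones((3,3),np.uint8))
    n,l,st,ce=cv2.connectedComponentsWithStats(b); i=1+np.argmax(st[1:,4]); m[v0:v1,u0:u1]=(l==i); return m
vis=[]
for nm,rt,rs,g in [("R1",(155,138,200,178),(226,130,264,168),(.641,.18,.18)),("R2",(258,130,298,168),(290,168,332,210),(.67,-.07,0)),("Tan",(82,205,128,245),(150,126,190,162),(.478,.345,.3))]:
    m=gm(T,rt,125); 
    m2=sat_mask(S_,*rs,smin=9)
    print(nm,m.sum(),m2.sum(),fit_box([(T,m)],*g),fit_box([(T,m),(S_,m2)],*g))
    x=fit_box([(T,m),(S_,m2)],*g)[0]
    for c,r in((T,rt),(S_,rs)):
        im=cv2.resize(c["frame"][r[1]:r[3],r[0]:r[2],::-1],(300,300*(r[3]-r[1])//(r[2]-r[0])),interpolation=cv2.INTER_CUBIC); k=300/(r[2]-r[0])
        q=(w2px(c,box_pts(*x))+.5-np.array(r[:2]))*k
        for a,b in [(0,1),(1,2),(2,3),(3,0),(4,5),(5,6),(6,7),(7,4),(0,4),(1,5),(2,6),(3,7)]: cv2.line(im,tuple(int(t) for t in q[a]),tuple(int(t) for t in q[b]),(0,255,0),1)
        vis.append(cv2.resize(im,(260,260)))
cv2.imwrite("pics/fit0.png",np.vstack([np.hstack(vis[0::2]),np.hstack(vis[1::2])]))
# mat
im=cv2.cvtColor(T["frame"],cv2.COLOR_RGB2HSV); g=cv2.inRange(im,(55,80,20),(95,255,255)); 
g[:, :340]=0; g[:140]=0; n,l,st,ce=cv2.connectedComponentsWithStats(g); print(st)
E
```

```text
R1 605 584 (array([0.64379388, 0.18481475, 0.1830469 ]), np.float64(0.16163158416748047)) (array([0.64207252, 0.18442885, 0.1818237 ]), np.float64(0.24361178278923035))
R2 610 946 (array([ 0.67301201, -0.06688562,  0.01171535]), np.float64(0.12217597663402557)) (array([ 0.6723166 , -0.06660724,  0.0147778 ]), np.float64(0.3411368727684021))
Tan 648 571 (array([0.47945861, 0.34962214, 0.32309798]), np.float64(0.18710817396640778)) (array([0.47884395, 0.34958461, 0.32346497]), np.float64(0.2589106261730194))
[[     0      0    512    384 194662]
 [   349    145     52    107   1946]]
```

View pics/fit0.png

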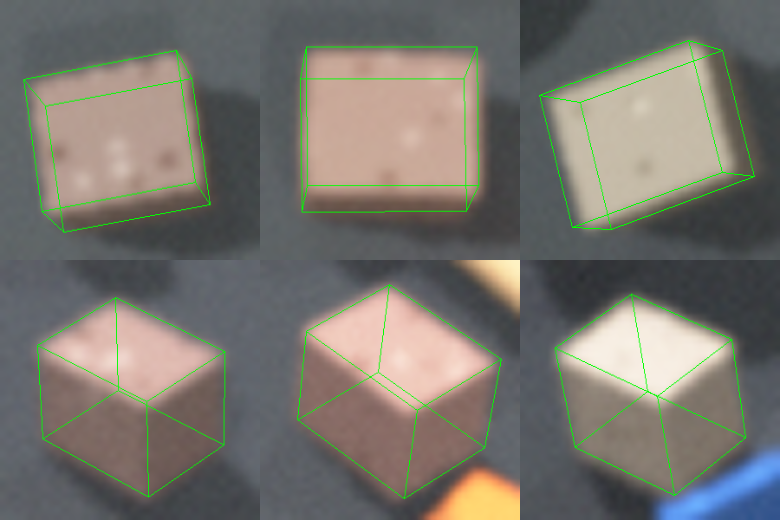

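Three granite blocks fit 50x64x50. The top-only outlines place R1 at about (.6415,.1826), R2 at (.6705,-.0675) and Tan at (.4785,.3462). Next I check the obstacles near Tan, then home sett0.

```bash
cat >> h.py <<'E'
from scipy.spatial.transform import Rotation as Ro
def quat(phi,tilt=0.0):
    """tool down, jaw axis (tool y) along world angle phi; tilt about tool y"""
    y=np.array([np.cos(phi),np.sin(phi),0]); z=np.array([0,0,-1.]); x=np.cross(y,z)
    r=Ro.from_matrix(np.c_[x,y,z])*Ro.from_euler('y',tilt); q=r.as_quat(); return [q[3],q[0],q[1],q[2]]
TR=(0.4738,0.067,1.600)
def tray(x,y=0,z=0):
    c,s=np.cos(TR[2]),np.sin(TR[2]); return [TR[0]+c*x-s*y,TR[1]+s*x+c*y,z]
def totray(p):
    c,s=np.cos(TR[2]),np.sin(TR[2]); d=np.array(p[:2])-TR[:2]; return c*d[0]+s*d[1],-s*d[0]+c*d[1]
def bestphi(p,phi):
    """choose phi or phi+pi by smaller |q7| and joint travel"""
    q0=np.array(arm.state()["q"]);b=None
    for k in(-1,0,1):
        for f in (phi+k*np.pi,):
            try: q=arm.inverse_kinematics(list(p),quat(f))
            except Exception as e: q=None
            if q is None: continue
            s=np.abs(np.array(q)-q0).max()+0.3*abs(q[6])
            if b is None or s<b[0]: b=(s,f,q)
    return b
E
python3 - <<'E'
from fit import *
T=load("top0");S_=load("side0")
f=lambda c,U,V,z:px2w(c,U/1.5-.25,V/1.5-.25,z).round(3)
print("beaker base side",f(S_,198,266,0),"top rim? top-view small circle",f(T,188,432,0), "big circle", f(T,170,440,.1),"rim side",f(S_,187,220,.1))
print("tin",f(T,170,185,.05),"mallet",f(T,335,155,.02),f(T,448,168,.01))
for nm,p,phi in [("R1",(.6415,.1826,.012),.18),("R2",(.6705,-.0675,.012),.007),("Tan",(.4785,.3462,.012),.32),("tray",tray(0.03,0,.2),1.6),("push",tray(0.03,0,.016),1.6+np.pi/2)]:
    b=bestphi(p,phi); print(nm, b and (b[1],np.round(b[2],2)))
E
```

```text
beaker base side [0.329 0.304 0.   ] top rim? top-view small circle [0.329 0.301 0.   ] big circle [0.327 0.301 0.1  ] rim side [0.334 0.309 0.1  ]
tin [0.725 0.332 0.05 ] mallet [0.788 0.069 0.02 ] [ 0.771 -0.121  0.01 ]
R1 (0.18, array([-0.75,  0.68,  0.53,  1.78, -0.45,  0.81,  0.18]))
R2 (0.007, array([-0.41,  0.71,  0.6 ,  1.76, -0.52,  0.83,  0.44]))
Tan (0.32, array([-0.97,  0.53,  0.3 ,  1.95, -0.24,  0.69, -0.2 ]))
tray (1.6, array([-0.76,  0.1 ,  0.46,  2.04, -0.05,  1.01,  1.33]))
push (0.02920367320510353, array([-0.74,  0.42,  0.49,  2.2 , -0.35,  0.6 ,  0.03]))
```

```bash
cat >> h.py <<'E'
def go(p,phi,z):
    b=bestphi([p[0],p[1],z],phi); arm.move_to([p[0],p[1],z],quat(b[1])); return b[1]
def push(xs,xmax,z=.016,stop=20,op=.02,dy=0):
    arm.command_gripper(op,60)
    go(tray(xs,dy),TR[2]+np.pi/2,.12)
    r0=arm.movel(tray(xs,dy,z),speed=.12,stop_force=15)
    if r0: print("descent contact",arm.state()["eef_pos"]); arm.movel(tray(xs,dy,.12)); return
    hit=arm.movel(tray(xmax,dy,z),speed=.05,stop_force=stop)
    s=arm.state(); print("push hit",hit,"tray",np.round(totray(s["eef_pos"]),4),"F",np.round(s["force"],1),"grip",s["grip_width"],"t",s["time_s"])
    x=totray(s["eef_pos"])[0]
    arm.movel(tray(x-.012,dy,z),speed=.1); arm.movel(tray(x-.012,dy,.12),speed=.2)
E
python3 - <<'E'
from h import *
push(.035,.125)
snap("top","top1",(60,100,400,300),2.2)
E
```

```text
push hit True tray [ 1.042e-01 -1.000e-04] F [ 1.5 -5.9  4.8] grip 0.020132910337433713 t 5.1583
```

View pics/top1.png

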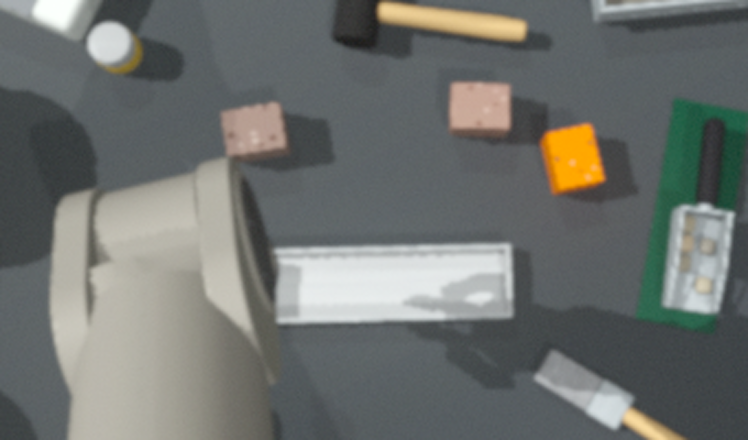

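The push stopped at tray x 0.104, exactly the predicted home contact. Blocks R1 and R2 are still in place, though the arm hides the tray head. Next: pick R1.

```bash
cat >> h.py <<'E'
def fetch(p,phi,xplace):
    arm.command_gripper(.085,60)
    f=go(p,phi,.14)
    r=arm.movel([p[0],p[1],.012],speed=.12,stop_force=15)
    if r: print("contact on descent",arm.state()["eef_pos"]); arm.movel([p[0],p[1],.14]); return False
    arm.command_gripper(0.03,80); w=arm.state()["grip_width"]; print("width",w)
    if not .044<w<.056:
        arm.command_gripper(.085); arm.movel([p[0],p[1],.14]); return False
    arm.movel([p[0],p[1],.15],speed=.2); print("lifted width",arm.state()["grip_width"])
    go(tray(xplace),TR[2],.15)
    r=arm.movel(tray(xplace,0,.0165),speed=.08,stop_force=10)
    s=arm.state(); print("placed",r,np.round(s["eef_pos"],4),np.round(totray(s["eef_pos"]),4),"t",s["time_s"])
    arm.command_gripper(.062); arm.movel(tray(xplace,0,.13),speed=.2); return True
E
python3 - <<'E'
from h import *
if fetch((.6415,.1826),.18,.058):
    push(-.005,.09)
s=arm.state()
print(s["time_s"])
snap("side","side2",(80,60,460,345),2)
E
```

```text
width 0.04330986806297987
10.7917
```

View pics/side2.png

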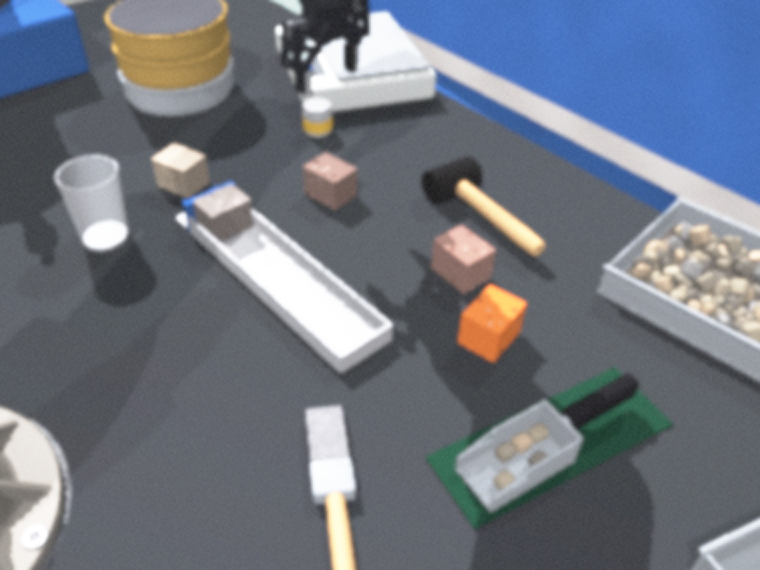

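Sett0 sits at the blue plate (side view ~ (222,210)) and R1 is still upright at (330,180). The width reading of 0.043 may just be pad compliance. I'll grip it again and look.

```bash
python3 - <<'E'
from h import *
p=(.6415,.1826)
arm.command_gripper(.085,40)
f=go(p,.18,.14)
print(arm.movel([*p,.012],speed=.12,stop_force=15))
arm.command_gripper(.03,40); print(arm.state()["grip_width"],arm.state()["time_s"])
arm.movel([*p,.03],speed=.1); arm.wait(.3); print(arm.state()["grip_width"],arm.state()["force"])
snap("side","side3",(190,80,350,200),4.7)
E
```

```text
False
0.046721927225401666 13.025
0.029659647245037876 [ 0.28133503  0.17683393 -0.08049498]
```

View pics/side3.png

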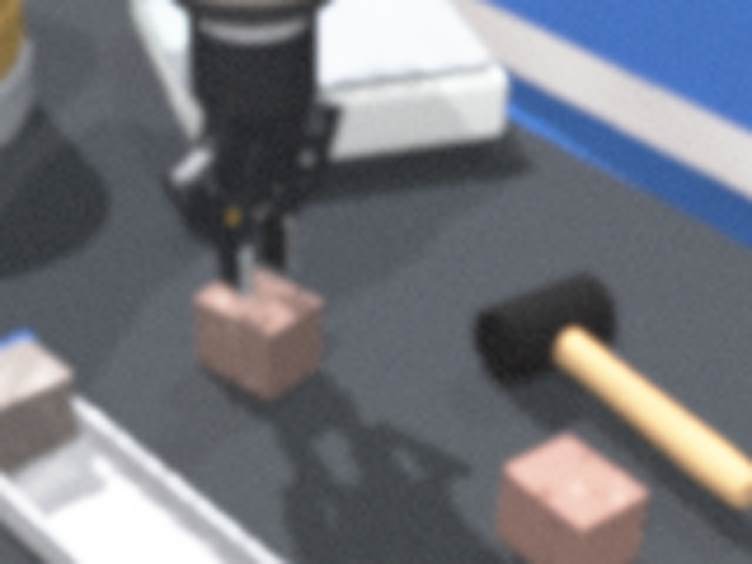

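```bash
python3 - <<'E'
from fit import *
S=load("side3"); s=arm.state(); p=s["eef_pos"]; print(p, s["grip_width"],s["tcp_rot"])
print((w2px(S,[p])+.5-[190,80])*4.7)
T=snap("top","top3",(80,100,240,220),4.7); print((w2px(T,[p])+.5-[80,100])*4.7)
E
```

```text
[0.64132544 0.18252004 0.02967792] 0.03005727340190162 [-8.81777218e-05  6.40703425e-01  7.67788422e-01 -2.28320648e-04]
[[260.80596338 324.1908485 ]]
[[451.49058302 281.75325751]]
```

View pics/top3.png

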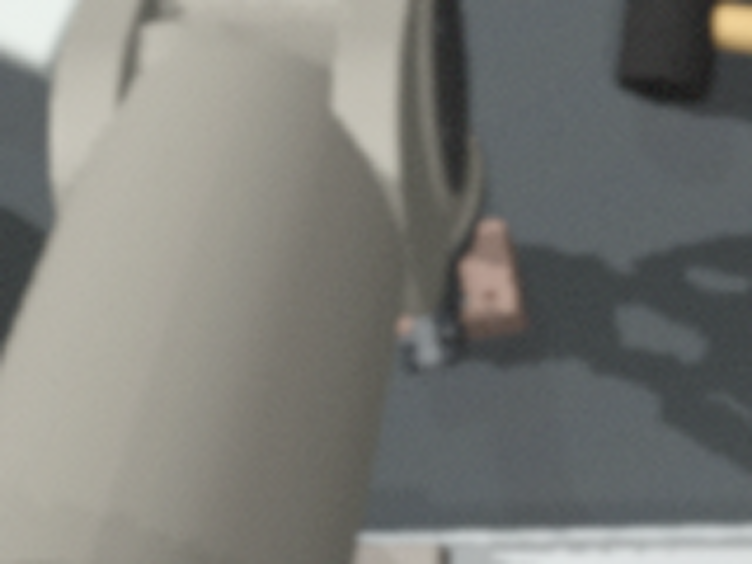

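The picture is ambiguous: the fingers at (245,275) seem to overlap block R1 yet hold nothing. I'll retreat and re-measure.

```bash
python3 - <<'E'
from fit import *
s=arm.state(); p=s["eef_pos"]
print(s["grip_width"])
arm.command_gripper(.085); print(arm.state()["grip_width"], arm.state()["force"])
arm.movel([p[0],p[1],.15],speed=.2)
arm.move_to([.55,-.2,.25],quat(bestphi([.55,-.2,.25],0)[1]))
T=snap("top","top4"); S=snap("side","side4",(190,80,350,200),4.7)
m=sat_mask(T,155,138,205,182,smin=9); print(m.sum(),fit_box([(T,m)],.6415,.1826,.18)); cv2.imwrite("pics/t4c.png",cv2.resize(T["frame"][120:240,90:250,::-1],None,fx=4.7,fy=4.7,interpolation=cv2.INTER_CUBIC))
E
```

```text
0.030055635819162103
0.0848683728027822 [ 0.94972293 -0.02767886  0.05455907]
707 (array([0.6411465 , 0.18270974, 0.1700189 ]), np.float64(0.055684782564640045))
```

View pics/t4c.png

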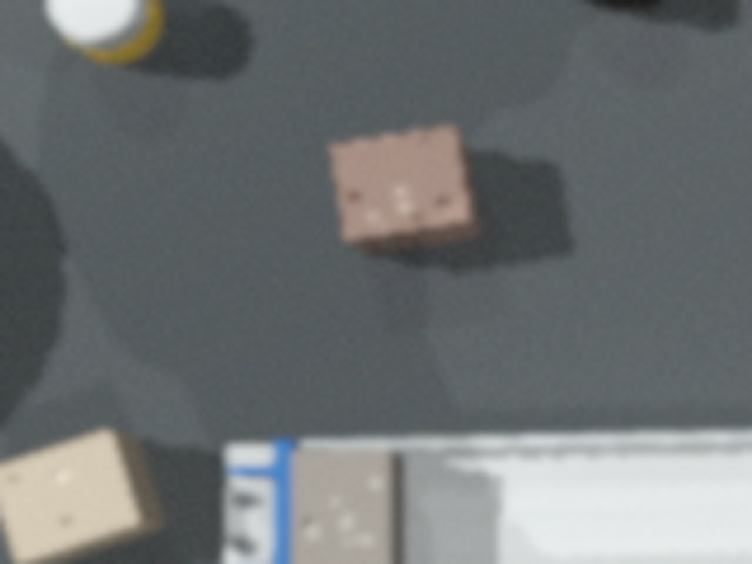

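View pics/side4.png

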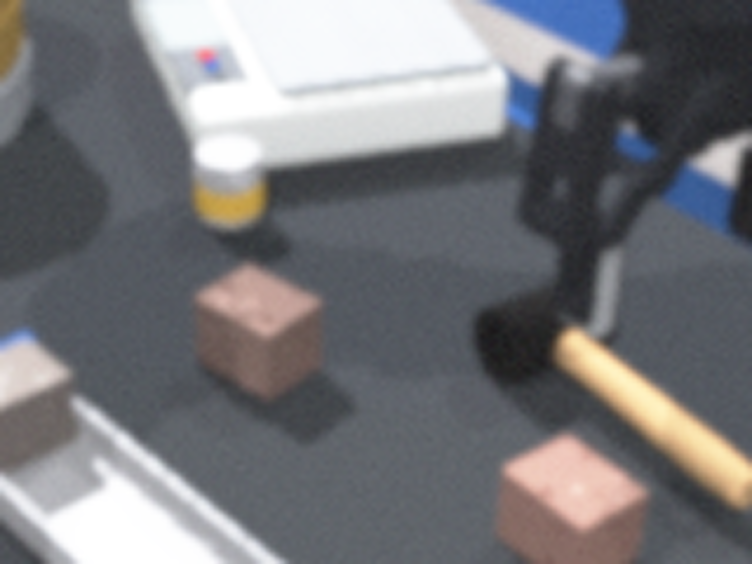

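```bash
python3 - <<'E'
from fit import *
p=(.6412,.1827)
go(p,.175,.14)
print(arm.movel([*p,.010],speed=.12,stop_force=15))
a=snap("side","s5a",(200,90,300,190),3.5)
arm.command_gripper(.03,80)
for i in range(4): print(round(arm.state()["grip_width"],4)); arm.wait(.15)
b=snap("side","s5b",(200,90,300,190),3.5)
arm.movel([*p,.02],speed=.03)
print(round(arm.state()["grip_width"],4),arm.state()["force"])
cv2.imwrite("pics/s5.png",np.hstack([cv2.imread("pics/s5a.png"),cv2.imread("pics/s5b.png")]))
E
```

```text
False
0.0462
0.0462
0.0461
0.0463
0.0457 [ 0.44372778  0.37753968 -3.8136405 ]
```

View pics/s5.png

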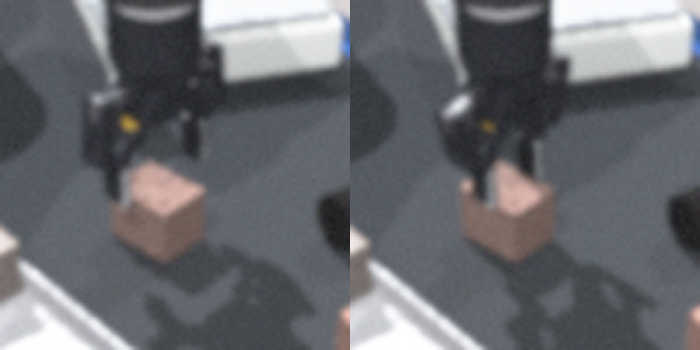

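The force reading of −3.8 N shows the block is now held at 80 N, and my first abort limit was simply too strict. I'll carry on gently.

```bash
python3 - <<'E'
from fit import *
p=(.6412,.1827)
arm.command_gripper(.03,110); print(arm.state()["grip_width"])
arm.movel([*p,.10],speed=.08)
s=arm.state();print(round(s["grip_width"],4),s["force"],s["wrist_torque"],s["time_s"])
snap("side","s6",(190,80,350,200),4.7)
E
```

```text
0.044265688124851606
0.0444 [-1.08329763  0.22242628 -3.31769187] [-0.02374302 -0.00407678  0.03450746] 22.45
```

View pics/s6.png

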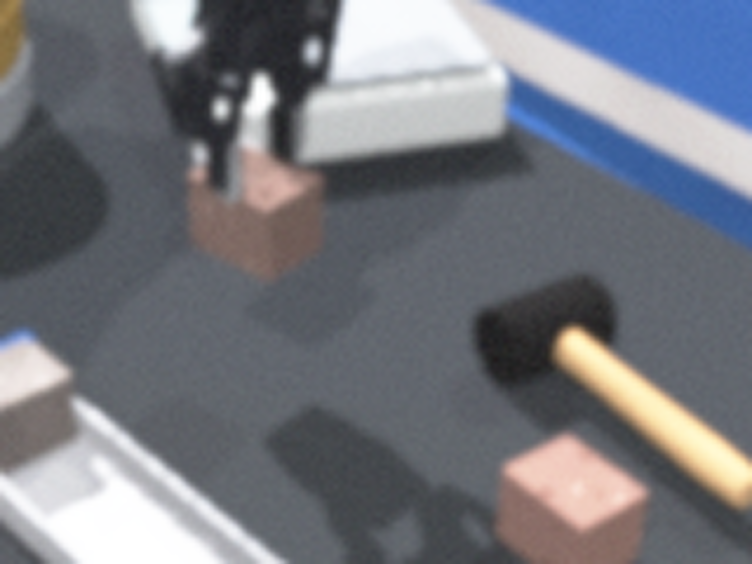

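```bash
sed -i 's/if not .044<w<.056/if not .038<w<.056/; s/arm.command_gripper(0.03,80); w=/arm.command_gripper(0.03,110); arm.wait(.2); w=/; s/,\.012\],speed=.12,stop_force=15/,.009],speed=.12,stop_force=15/; s/xplace,0,.0165),speed/xplace,0,.0135),speed/' h.py
sed -i 's/arm.movel(\[p\[0\],p\[1\],.15\],speed=.2); print("lifted width",arm.state()\["grip_width"\])/arm.movel([p[0],p[1],.15],speed=.12); s=arm.state(); print("lifted",s["grip_width"],s["force"])/' h.py; grep -n lifted h.py
python3 - <<'E'
from h import *
xp=.058
p=arm.state()["eef_pos"]; arm.movel([p[0],p[1],.15],speed=.12)
print(go(tray(xp),TR[2],.15))
s=arm.state(); print(round(s["grip_width"],4),np.round(s["force"],2))
r=arm.movel(tray(xp,0,.0145),speed=.06,stop_force=8)
s=arm.state(); print("placed",r,np.round(s["eef_pos"],4),np.round(totray(s["eef_pos"]),4),np.round(s["force"],2),"t",s["time_s"])
snap("side","s7",(140,80,300,200),4.7)
E
```

```text
60:    arm.movel([p[0],p[1],.15],speed=.12); s=arm.state(); print("lifted",s["grip_width"],s["force"])
1.6
0.0443 [-0.06  0.38 -4.21]
placed True [0.4721 0.1249 0.0154] [ 0.0579 -0.    ] [-0.37 -0.77  6.08] t 26.3417
```

View pics/s7.png

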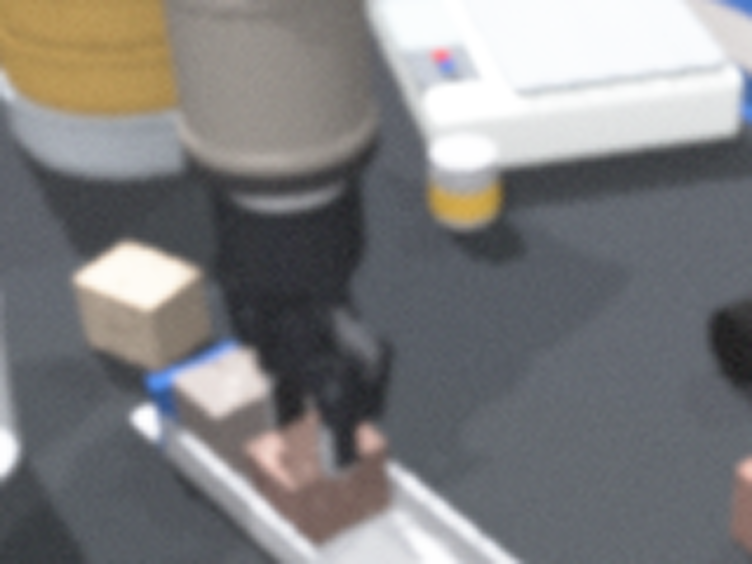

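The sett is down in the tray against its floor and upright at (315,470). Release it and push it home.

```bash
python3 - <<'E'
from h import *
arm.command_gripper(.062); arm.movel(tray(.058,0,.13),speed=.2)
push(-.005,.09)
arm.move_to([.55,-.2,.25],quat(bestphi([.55,-.2,.25],0)[1]))
snap("top","top8",(70,120,310,270),3.2)
print(arm.state()["time_s"])
E
```

```text
push hit True tray [ 0.0543 -0.    ] F [ 1.  -6.1  3.3] grip 0.02022308704390268 t 31.3833
33.675
```

View pics/top8.png

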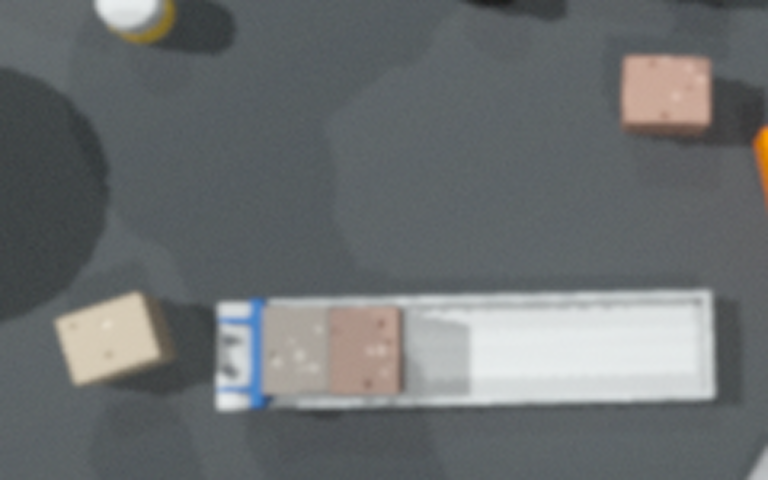

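Two setts are home and tight (push stop 0.0543, 50 mm less than the first). Next: Tan.

```bash
python3 - <<'E'
from h import *
if fetch((.4785,.346),.32,.006):
    push(-.055,.04)
p=[.6,.1,.25]
arm.move_to([.45,-.25,.25],quat(bestphi([.45,-.25,.25],0)[1]))
snap("top","top9",(70,120,310,270),3.2)
print(arm.state()["time_s"])
E
```

```text
width 0.04523189785547487
lifted 0.04499986625864457 [ 0.83937159  1.18737143 -3.64982149]
placed True [0.4735 0.0729 0.0144] [0.0059 0.0001] t 42.4083
push hit True tray [ 0.0043 -0.0002] F [ 1.4 -6.8  2.4] grip 0.019844089808528444 t 47.425
49.6917
```

View pics/top9.png

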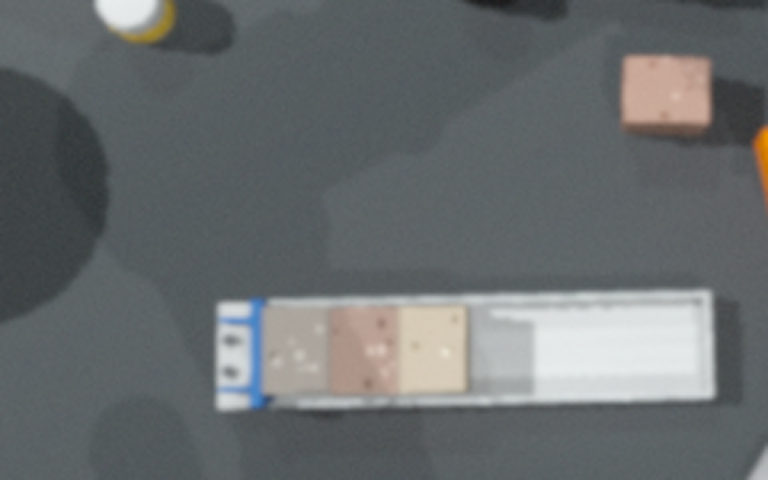

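Three setts are tight. Now R2, unmoved at (667,92).

```bash
python3 - <<'E'
from h import *
if fetch((.6705,-.0675),.007,-.046):
    push(-.11,-.02,stop=22)
arm.move_to([.62,.2,.25],quat(bestphi([.62,.2,.25],0)[1]))
snap("top","top10",None,1.5)
snap("side","side10",None,1.5)
print(arm.state()["time_s"])
E
```

```text
width 0.04531603880125573
lifted 0.04483666578195931 [-0.1787611  -0.64274329 -4.63678754]
placed True [0.4752 0.0209 0.0145] [-0.0461 -0.    ] t 57.4333
push hit True tray [-0.0457 -0.0001] F [ 0.4 -6.7  2.2] grip 0.02006939830431011 t 62.35
64.4417
```

View pics/top10.png

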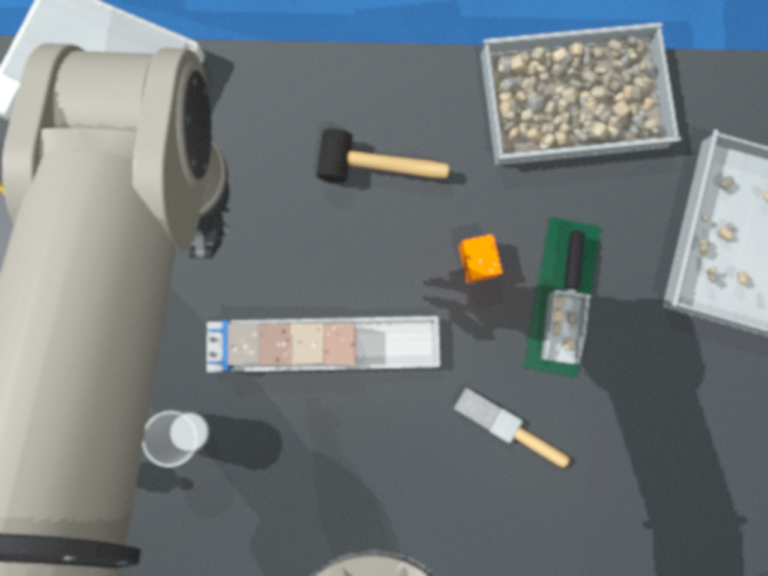

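View pics/side10.png

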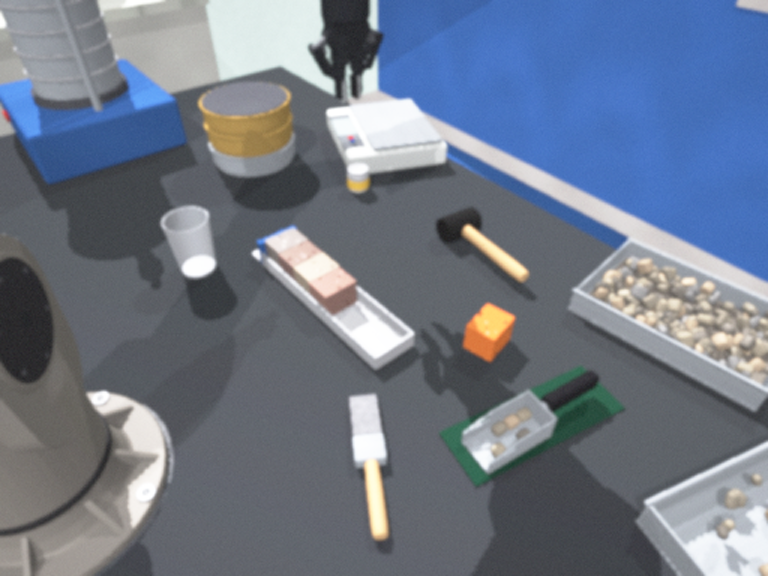

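Row of four done (stops at 0.1042, 0.0543, 0.0043 and −0.0457), and no further granite block is in view. Now measure the scoop and mat.

```bash
python3 - <<'E'
from fit import *
T=load("top10");S=load("side10")
a=cv2.resize(T["frame"][140:255,340:415,::-1],None,fx=5.2,fy=5.2,interpolation=cv2.INTER_CUBIC)
b=cv2.resize(S["frame"][240:325,285:420,::-1],None,fx=5.2,fy=5.2,interpolation=cv2.INTER_CUBIC)
print(a.shape,b.shape); cv2.imwrite("pics/sc_t.png",a); cv2.imwrite("pics/sc_s.png",b)
E
```

```text
(598, 390, 3) (442, 702, 3)
```

View pics/sc_t.png

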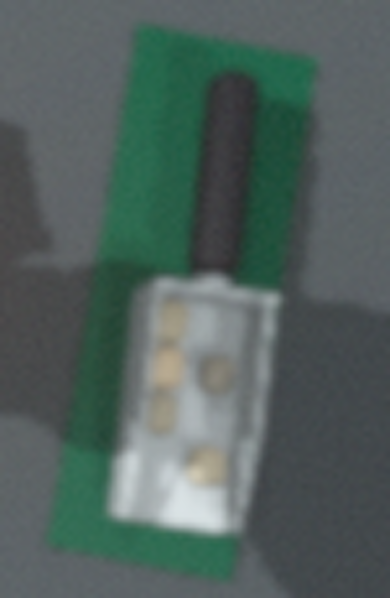

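View pics/sc_s.png

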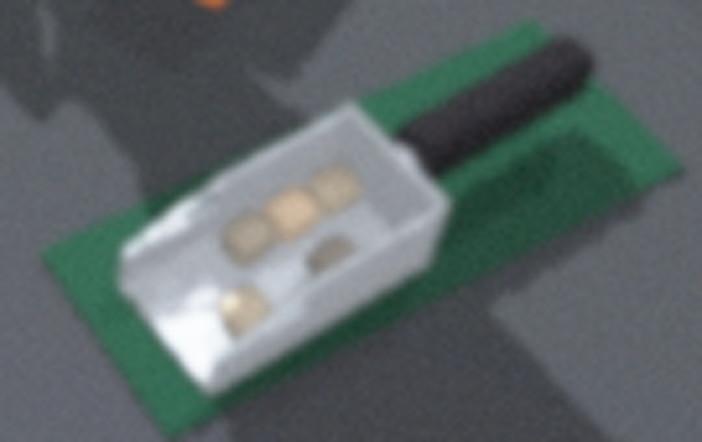

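```bash
python3 - <<'E'
from fit import *
T=load("top10");S=load("side10")
f=lambda U,V,z:px2w(T,(U+.5)/5.2-.5+340,(V+.5)/5.2-.5+140,z)[:2]
g=lambda U,V,z:px2w(S,(U+.5)/5.2-.5+285,(V+.5)/5.2-.5+240,z)[:2]
m=[f(*p,.003) for p in((137,25),(317,65),(235,580),(50,548))]; m2=[g(*p,.003) for p in((532,20),(684,172),(172,440),(42,255))]
for q in(m,m2):
    q=np.array(q); ax=(q[0]+q[1]-q[2]-q[3])/2; print("mat",q.round(3).tolist(),q.mean(0),np.hypot(*ax),np.arctan2(ax[1],ax[0]))
e=f(232,73,.046);j=f(214,276,.046); print("handle",e,j,np.hypot(*(e-j)),"axis",np.arctan2(*((j-e)[::-1])))
b=[f(150,283,.043),f(280,295,.043)]; print("back corners",b,np.hypot(*(b[0]-b[1])),np.mean(b,axis=0))
n=[f(110,520,.003),f(240,533,.003)]; print("nose",n,np.hypot(*(n[0]-n[1])),np.mean(n,axis=0))
e=g(575,50,.046);j=g(425,145,.046); print("side handle",e,j, np.arctan2(*((j-e)[::-1])))
b=[g(352,103,.043),g(450,203,.043)]; print("side back",b,np.mean(b,axis=0))
E
```

```text
mat [[0.691, -0.294], [0.672, -0.382], [0.422, -0.336], [0.436, -0.247]] [ 0.55533622 -0.3148601 ] 0.2564954620276899 -0.18226771284454968
mat [[0.691, -0.296], [0.673, -0.384], [0.422, -0.336], [0.438, -0.249]] [ 0.55587679 -0.31608067] 0.256849335716529 -0.18640755371155254
handle [ 0.65870206 -0.32689725] [ 0.56266059 -0.31617913] 0.09663768080256306 axis 3.030453686204072
back corners [array([ 0.55942939, -0.2869895 ]), array([ 0.55441009, -0.34785273])] 0.061069851714169024 [ 0.55691974 -0.31742111]
nose [array([ 0.44996442, -0.27640501]), array([ 0.44425452, -0.33875493])] 0.0626108286645934 [ 0.44710947 -0.30757997]
side handle [ 0.65343534 -0.33175842] [ 0.56730922 -0.32388589] 3.0504389700707684
side back [array([ 0.56298768, -0.29170021]), array([ 0.55549457, -0.34593974])] [ 0.55924113 -0.31881998]
```

Five stones are visible: (173,320), (167,367), (163,410), (215,373) and (207,465) in the crop. Scoop heading is about 3.04 and its origin about (.5015,−.313). Check IK for the pour.

```bash
cat >> h.py <<'E'
GX=-.09
def scoop_axes(psi,th):
    h=np.array([np.cos(psi),np.sin(psi),0]); x=np.cos(th)*h+np.array([0,0,-np.sin(th)])
    y=np.array([-np.sin(psi),np.cos(psi),0]); return x,y,np.cross(x,y)
def scoop_tool(nose,psi,th,sg,tz=.0113):
    x,y,z=scoop_axes(psi,th); ty=sg*y; tzv=-z; tx=np.cross(ty,tzv)
    q=Ro.from_matrix(np.c_[tx,ty,tzv]).as_quat()
    p=np.array(nose)+(GX-.055)*x+(tz-.003)*z
    return p.tolist(),[q[3],q[0],q[1],q[2]]
E
python3 - <<'E'
from h import *
org=np.array([.5015,-.313,.003]); psi0=3.04
x,y,z=scoop_axes(psi0,0); nose0=org+.055*x+.003*z
for sg in(1,-1):
    p,q=scoop_tool(nose0,psi0,0,sg); k=arm.inverse_kinematics(p,q); print("pick",sg,np.round(p,4),k is not None and np.round(k,2))
    for psi in(1.6,1.6-np.pi,1.6+.4,1.6-.4):
      for nx in (-.10,-.075):
        for th in (0,.7,1.0,1.2):
            p,q=scoop_tool(tray(nx,0,.03 if th else .15),psi,th,sg); k=arm.inverse_kinematics(p,q); print(sg,round(psi,2),nx,th,None if k is None else np.round(k,2))
E
```

```text
pick 1 [ 0.591  -0.3221  0.0143] [-0.13  0.78  0.8   1.77 -0.7   0.9  -0.7 ]
1 1.6 -0.1 0 [-0.77  0.54  1.35  2.05 -0.62  1.05 -2.23]
1 1.6 -0.1 0.7 [ 0.5   0.53 -1.03  2.11  1.05  1.43  2.07]
1 1.6 -0.1 1.0 [ 0.14  0.62 -0.85  2.08  1.07  1.69  1.87]
1 1.6 -0.1 1.2 [-0.11  0.69 -0.66  2.04  1.04  1.82  1.78]
1 1.6 -0.075 0 [-0.83  0.5   1.33  2.07 -0.57  1.03 -2.32]
1 1.6 -0.075 0.7 [ 0.31  0.47 -0.85  2.11  0.97  1.35  2.08]
1 1.6 -0.075 1.0 [-0.05  0.57 -0.66  2.06  0.99  1.62  1.9 ]
1 1.6 -0.075 1.2 [-0.16  0.71 -0.66  2.01  1.01  1.84  1.77]
1 -1.54 -0.1 0 [-1.34  0.31  1.17  2.1  -0.36  0.94  0.06]
1 -1.54 -0.1 0.7 [-0.16  0.4   0.45  2.13 -0.94  1.15  0.93]
1 -1.54 -0.1 1.0 [ 0.24  0.53  0.2   2.03 -0.97  1.39  1.08]
1 -1.54 -0.1 1.2 [ 0.3   0.67  0.26  1.97 -1.02  1.61  1.2 ]
1 -1.54 -0.075 0 [-1.37  0.33  1.16  2.09 -0.37  0.95  0.03]
1 -1.54 -0.075 0.7 [-0.21  0.38  0.45  2.14 -0.96  1.13  0.91]
1 -1.54 -0.075 1.0 [ 0.15  0.52  0.26  2.06 -1.02  1.38  1.09]
1 -1.54 -0.075 1.2 [ 0.4   0.63  0.07  1.99 -1.    1.5   1.14]
1 2.0 -0.1 0 [-0.74  0.69  1.35  1.95 -0.75  1.15 -1.79
[... 2148 characters left out ...]
 1.01  1.96 -0.43  0.99  1.  ]
-1 2.0 -0.075 0.7 [-1.37  0.66  1.27  2.31  0.13  0.45  0.09]
-1 2.0 -0.075 1.0 [-1.58  0.92  1.28  2.34  0.29  0.49 -0.28]
-1 2.0 -0.075 1.2 [-1.68  1.1   1.23  2.33  0.32  0.57 -0.46]
-1 1.2 -0.1 0 [-0.85  0.25  1.27  2.16 -0.3   0.92  0.23]
-1 1.2 -0.1 0.7 [-1.12  0.74  1.15  2.09 -0.02  0.98 -0.36]
-1 1.2 -0.1 1.0 [-1.18  0.93  1.09  1.97  0.08  1.19 -0.5 ]
-1 1.2 -0.1 1.2 [-1.19  1.06  1.05  1.89  0.13  1.32 -0.55]
-1 1.2 -0.075 0 [-0.98  0.28  1.37  2.18 -0.34  0.93  0.23]
-1 1.2 -0.075 0.7 [-1.16  0.74  1.15  2.09 -0.04  1.02 -0.38]
-1 1.2 -0.075 1.0 [-1.21  0.93  1.08  1.96  0.06  1.22 -0.51]
-1 1.2 -0.075 1.2 [-1.22  1.07  1.05  1.86  0.11  1.36 -0.56]
```

```bash
python3 - <<'E'
from h import *
org=np.array([.5015,-.313,.003]); psi0=3.04
x,y,z=scoop_axes(psi0,0); nose0=org+.055*x+.003*z
p,q=scoop_tool(nose0,psi0,0,-1)
arm.command_gripper(.06,120)
arm.move_to([p[0],p[1],.15],q)
r=arm.movel(p,speed=.1,stop_force=12); print(r)
if not r:
    arm.command_gripper(.0,120); arm.wait(.2); print(arm.state()["grip_width"])
    arm.movel([p[0],p[1],p[2]+.05],speed=.05); s=arm.state(); print(s["grip_width"],s["force"],s["wrist_torque"],s["time_s"])
    snap("side","side11",(240,150,470,325),3.3)
E
```

```text
False
-0.0003436411334270735
-0.00037110484616722096 [0.51279318 0.62013423 0.45786125] [-0.00260122 -0.04911327  0.01532337] 70.325
```

View pics/side11.png

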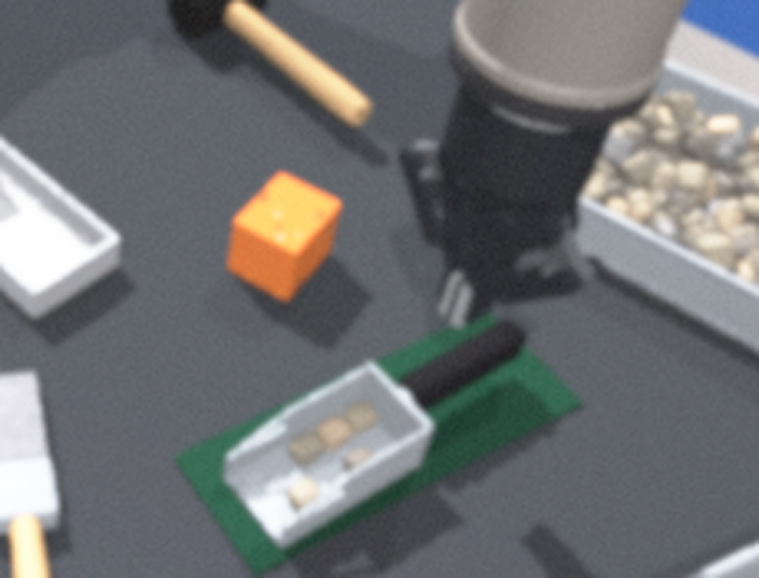

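```bash
python3 - <<'E'
from fit import *
S=load("side11"); s=arm.state(); p=s["eef_pos"]; print(p,s["tcp_rot"])
print((w2px(S,[p])+.5-[240,150])*3.3)
# finger tip pixel->world at z range
for z in (.064,.08,.1): print(z,px2w(S,(452)/3.3-.5+240,(318)/3.3-.5+150,z))
T=snap("top","top11",(330,120,420,260),4.2); print((w2px(T,[p])+.5-[330,120])*4.2)
E
```

```text
[ 0.59082836 -0.32201042  0.06390604] [-2.78903153e-04  5.07726458e-02  9.98710195e-01  8.23746871e-05]
[[446.57078724 350.25639755]]
0.064 [ 0.61425799 -0.3081622   0.064     ]
0.08 [ 0.60056177 -0.31420335  0.08      ]
0.1 [ 0.5834415  -0.32175479  0.1       ]
[[233.63320835 254.56484413]]
```

View pics/top11.png

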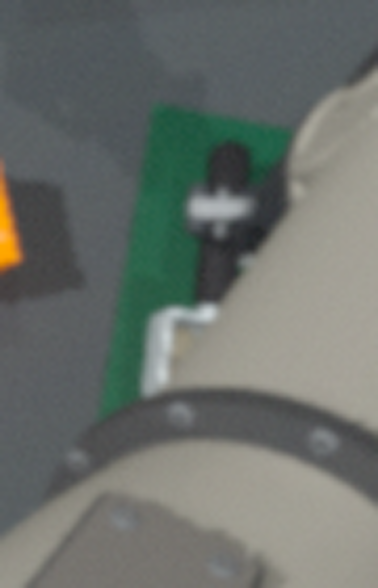

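The fingers closed above the handle. In the side view the real tip is at (452,318), while the reported TCP projects to (447,350). That puts the fingers about 30 mm higher than reported, which also explains the shallow block grips. I'll calibrate by touching bare bench.

```bash
python3 - <<'E'
from h import *
s=arm.state(); p=s["eef_pos"]; arm.movel([p[0],p[1],.15],speed=.2)
q=quat(bestphi([.53,-.205,.08],0)[1])
arm.move_to([.53,-.205,.15],q)
arm.movel([.53,-.205,.06],speed=.15)
c=snap("side","side12",(240,150,400,270),4.5)
print((w2px(c,[arm.state()["eef_pos"],[.53,-.205,.09]])+.5-[240,150])*4.5)
r=arm.movel([.53,-.205,-.03],speed=.03,stop_force=5); s=arm.state(); print(r,s["eef_pos"],s["force"],s["q"],s["time_s"])
E
```

```text
[[328.78155102 390.90720952]
 [334.06297596 349.44404122]]
False [ 0.53005353 -0.20499675 -0.02994075] [ 0.27847274 -0.03113811  0.25647041] [-0.3423039   0.73479505  0.80552971  2.03628873 -0.81636791  0.72560735
  0.98768051] 76.2667
```

View pics/side12.png

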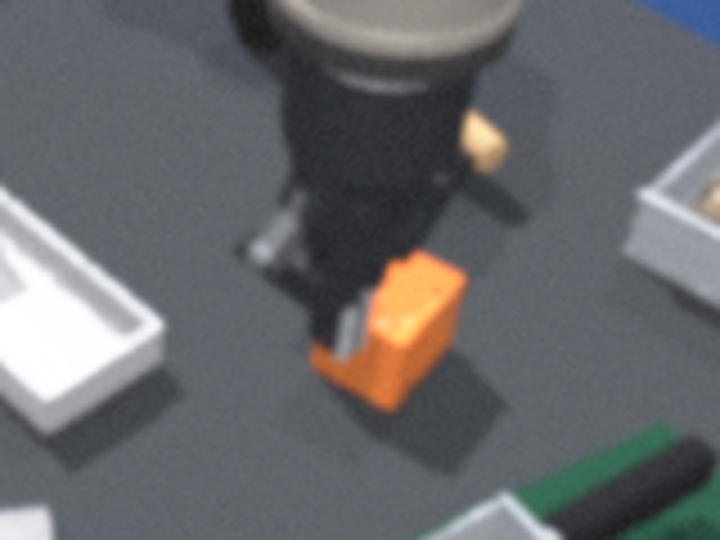

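```bash
python3 - <<'E'
from h import *
r=arm.movel([.53,-.205,-.05],speed=.02,stop_force=4); s=arm.state(); print(r,s["eef_pos"],s["force"],s["grip_width"],s["time_s"])
arm.movel([.53,-.205,.0],speed=.1)
E
```

```text
True [ 0.53014731 -0.20501657 -0.03378878] [-0.56032087  0.63875276  8.42684412] -0.0003341435567873856 76.6917
```

Bench contact came at reported z = −0.0335, so the real fingertips are 33.5 mm above the report. I'll compensate and regrasp the scoop.

```bash
cat >> h.py <<'E'
OFF=.0335
E
python3 - <<'E'
from h import *
org=np.array([.5015,-.313,.003]); psi0=3.04
x,y,z=scoop_axes(psi0,0); nose0=org+.055*x+.003*z
p,q=scoop_tool(nose0,psi0,0,-1)
arm.command_gripper(.06,120)
arm.movel([.53,-.205,.12],speed=.2)
arm.move_to([p[0],p[1],.12],q)
zt=p[2]-OFF
r=arm.movel([p[0],p[1],zt],speed=.1,stop_force=6); print(r,arm.state()["eef_pos"])
if not r:
    arm.command_gripper(.0,120); arm.wait(.2); print(arm.state()["grip_width"])
    arm.movel([p[0],p[1],zt+.04],speed=.04); s=arm.state(); print(s["grip_width"],s["force"],s["wrist_torque"],s["time_s"])
    snap("side","side13",(240,150,470,325),3.3)
E
```

```text
False [ 0.59142048 -0.32230921 -0.01856932]
0.020251980178581156
0.020735217827350546 [ 1.11876791 -0.5154138  -3.65377853] [ 0.03470938 -0.21978312 -0.01765783] 83.1417
```

View pics/side13.png

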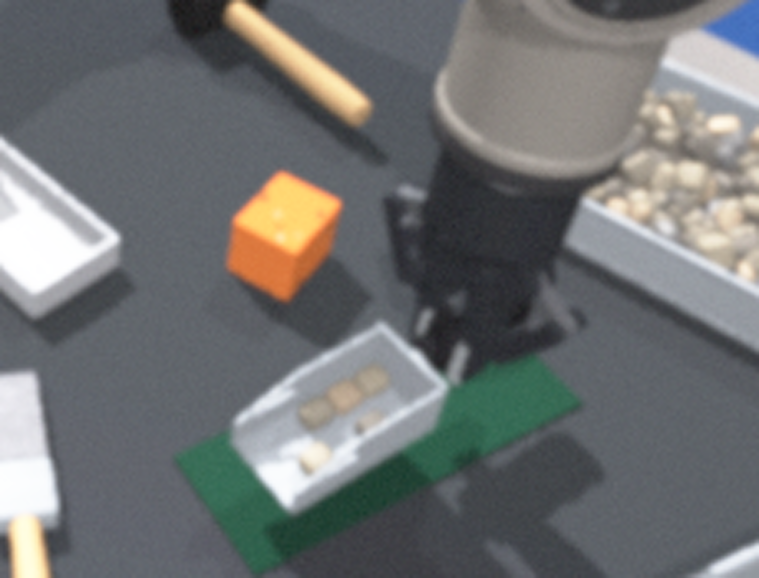

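The scoop is held level and the stones are still in. Carry it over the tray, tilt slightly and look.

```bash
python3 - <<'E'
from h import *
s=arm.state(); p=s["eef_pos"]
arm.movel([p[0],p[1],.16],speed=.12)
P,q=scoop_tool(tray(-.085,0,.15),1.6,0,-1,tz=-.0222)
arm.movel(P,q,speed=.12)
P,q=scoop_tool(tray(-.085,0,.09),1.6,.3,-1,tz=-.0222)
arm.movel(P,q,speed=.08)
s=arm.state(); print(P,s["eef_pos"],s["grip_width"],s["time_s"])
for n,cr in(("side",(170,120,370,270)),("top",(160,140,360,290))):
    c=snap(n,n+"14",cr,3.7)
    for th in(.3,.4):
        x,y,z=scoop_axes(1.6,th)
        for lab,sh in(("tool",np.zeros(3)),("world",np.array([0,0,.0335])-.0335*z)):
            no=np.array(tray(-.085,0,.09))+sh-(np.zeros(3))
            pts=[no+y*.028,no-y*.028,no-.11*x+.037*z+y*.028,no-.11*x+.037*z-y*.028]
            print(n,th,lab,((w2px(c,pts)+.5-np.array(cr[:2]))*3.7).round(0).tolist())
E
```

```text
[0.48054423994932616, -0.1638724148417619, 0.10877595043992895] [ 0.48062001 -0.16411541  0.10897444] 0.020174149007114922 86.9083
side 0.3 tool [[226.0, 284.0], [295.0, 246.0], [324.0, 282.0], [399.0, 239.0]]
side 0.3 world [[235.0, 291.0], [305.0, 252.0], [336.0, 290.0], [412.0, 246.0]]
side 0.4 tool [[226.0, 284.0], [295.0, 246.0], [316.0, 263.0], [391.0, 221.0]]
side 0.4 world [[238.0, 292.0], [308.0, 254.0], [331.0, 272.0], [407.0, 229.0]]
top 0.3 tool [[364.0, 368.0], [362.0, 277.0], [530.0, 363.0], [527.0, 266.0]]
top 0.3 world [[380.0, 368.0], [378.0, 277.0], [548.0, 363.0], [545.0, 266.0]]
top 0.4 tool [[364.0, 368.0], [362.0, 277.0], [520.0, 363.0], [517.0, 266.0]]
top 0.4 world [[386.0, 368.0], [383.0, 277.0], [543.0, 363.0], [540.0, 265.0]]
```

View pics/side14.png

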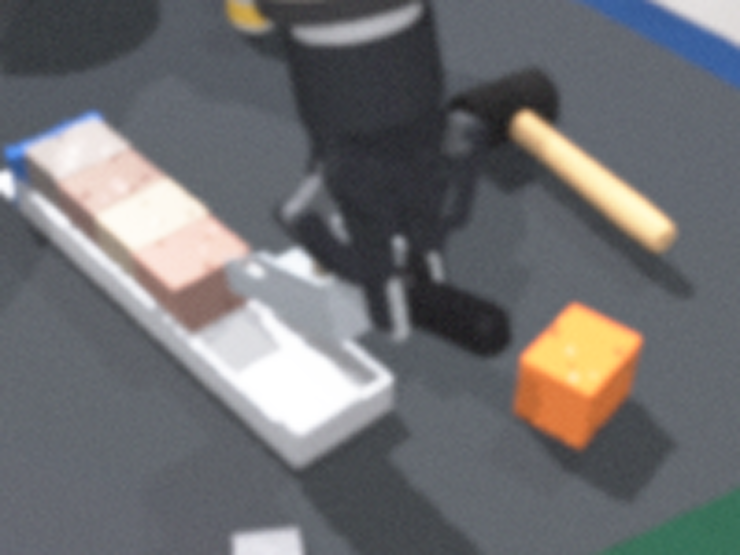

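View pics/top14.png

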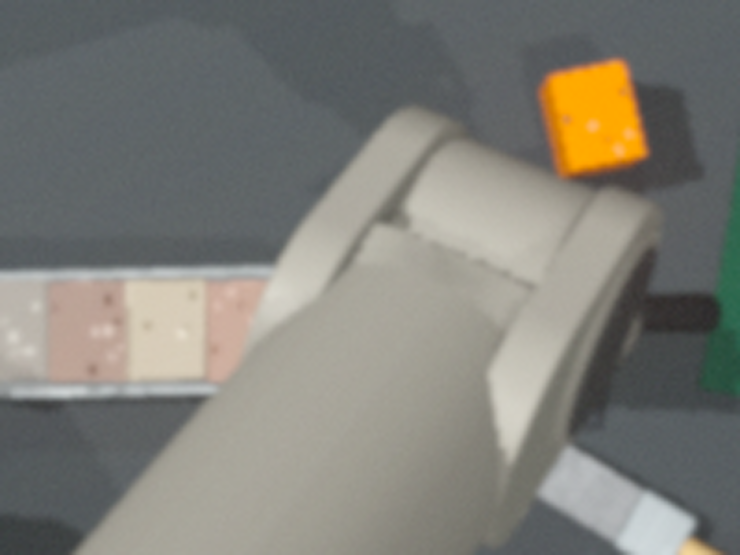

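```bash
cat > wire.py <<'E'
from fit import *
def wire(c,cr,sc,nose,psi,th,img,col):
    x,y,z=scoop_axes(psi,th); o=np.array(nose)-.055*x-.003*z
    P=lambda a,b,h:o+a*x+b*y+h*z
    segs=[]
    for b in(-.028,.028):
        L=[P(.055,b,0),P(.055,b,.022),P(.011,b,.022),P(-.01,b,.037),P(-.055,b,.040),P(-.055,b,0),P(.055,b,0)]
        segs+=list(zip(L[:-1],L[1:]))
    segs+=[(P(.055,-.028,0),P(.055,.028,0)),(P(-.055,-.028,.04),P(-.055,.028,.04)),(P(-.055,-.028,0),P(-.055,.028,0)),(P(-.06,0,.043),P(-.16,0,.043)),(P(-.06,0,.017),P(-.16,0,.017))]
    for a,b in segs:
        q=((w2px(c,[a,b])+.5-np.array(cr[:2]))*sc).astype(int); cv2.line(img,tuple(map(int,q[0])),tuple(map(int,q[1])),col,1)
E
python3 - <<'E'
from wire import *
c=load("side14"); cr=(170,120,370,270)
ims=[]
for th,lab in((.3,"tool"),(.3,"world"),(.2,"tool"),(.2,"world")):
    im=cv2.imread("pics/side14.png"); z=scoop_axes(1.6,.3)[2]
    no=np.array(tray(-.085,0,.09))+(0 if lab=="tool" else np.array([0,0,.0335])-.0335*z)
    if th==.2: # sag about grip
        x3,y3,z3=scoop_axes(1.6,.3); x2,y2,z2=scoop_axes(1.6,.2); g=no-.145*x3+.027*z3; no=g+.145*x2-.027*z2
    wire(c,cr,3.7,no,1.6,th,im,(0,255,0)); ims.append(im[200:420,180:560])
cv2.imwrite("pics/w14.png",np.vstack([np.hstack(ims[:2]),np.hstack(ims[2:])]))
E
```

```text
(no output)
```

View pics/w14.png

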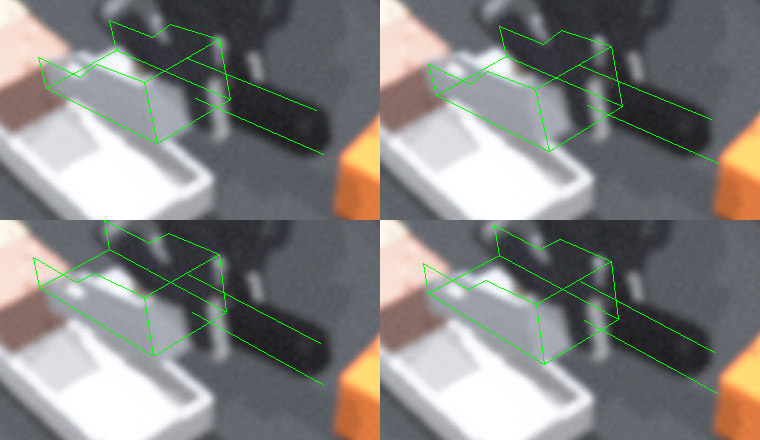

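```bash
python3 - <<'E'
from wire import *
s=arm.state(); q=s["tcp_rot"]; R=Ro.from_quat([q[1],q[2],q[3],q[0]]).as_matrix(); print(R.round(3)); print(scoop_axes(1.6,.3)); p=s["eef_pos"]
c=load("side14"); im=cv2.imread("pics/side14.png")
for dz in(0,.0335):
    a=p+[0,0,dz]; pts=[a-R[:,2]*t for t in(0,.05,.1,.2)]
    print(((w2px(c,pts)+.5-[170,120])*3.7).round(0).tolist())
c=load("side12"); print(((w2px(c,[[.53,-.205,.0935+t] for t in(0,.05,.1,.2)])+.5-[240,150])*4.5).round(0).tolist())
print(s["q"],s["force"],s["wrist_torque"])
E
```

```text
[[-0.026  1.     0.009]
 [ 0.956  0.027 -0.294]
 [-0.294  0.001 -0.956]]
(array([-0.02789537,  0.95492914, -0.29552021]), array([-0.9995736 , -0.02919952,  0.        ]), array([-0.00862905,  0.2953942 ,  0.95533649]))
[[423.0, 374.0], [409.0, 297.0], [394.0, 216.0], [361.0, 35.0]]
[[427.0, 331.0], [412.0, 251.0], [397.0, 165.0], [363.0, -26.0]]
[[335.0, 344.0], [347.0, 268.0], [361.0, 183.0], [393.0, -13.0]]
[-0.95146601  0.52453259  1.20989663  2.17521385 -0.30249086  0.71690491
  0.4423555 ] [-0.0481492  -0.50083085 -3.39899293] [ 0.2662599   0.02821888 -0.02945551]
```

```bash
python3 - <<'E'
from wire import *
c=load("side14"); cr=(222,170,312,228); sc=8.6
im=cv2.resize(c["frame"][cr[1]:cr[3],cr[0]:cr[2],::-1],None,fx=sc,fy=sc,interpolation=cv2.INTER_LANCZOS4)
cv2.imwrite("pics/z14.png",im)
E
```

```text
(no output)
```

View pics/z14.png

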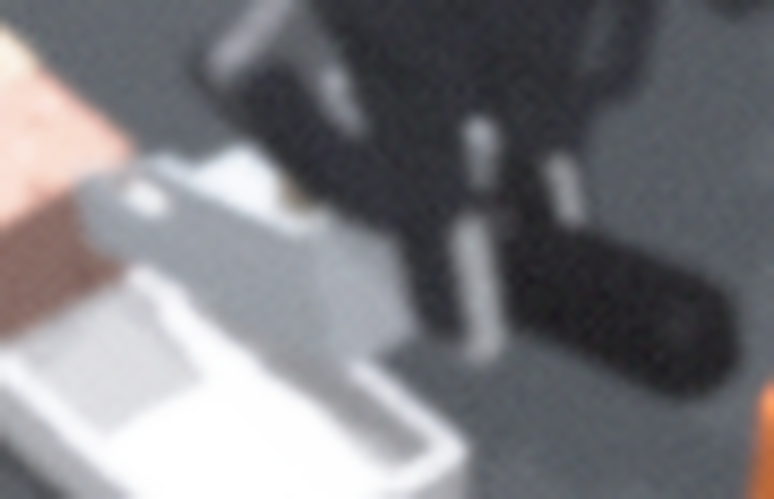

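Enlarged, the wireframe with a pure world-z offset (tilt 0.3) matches the pan: near panel (85,190)–(355,365), back wall to (415,330). So the offset is in world z. Now pour.

```bash
cat >> h.py <<'E'
def nose_to(nx,nz,th,speed=.08,dy=0,psi=1.6):
    P,q=scoop_tool(tray(nx,dy,nz),psi,th,-1); P[2]-=OFF; return arm.movel(P,q,speed=speed)
E
python3 - <<'E'
from h import *
nose_to(-.09,.045,.35)
nose_to(-.09,.03,.55,.05); 
nose_to(-.09,.03,.75,.05); arm.wait(.3)
nose_to(-.09,.035,.95,.06); arm.wait(.4)
s=arm.state(); print(s["grip_width"],s["force"],s["time_s"])
snap("side","side15",(170,120,370,270),3.7)
E
```

```text
0.020342809109716666 [ 0.91242467 -0.6087509  -2.45441806] 90.2917
```

View pics/side15.png

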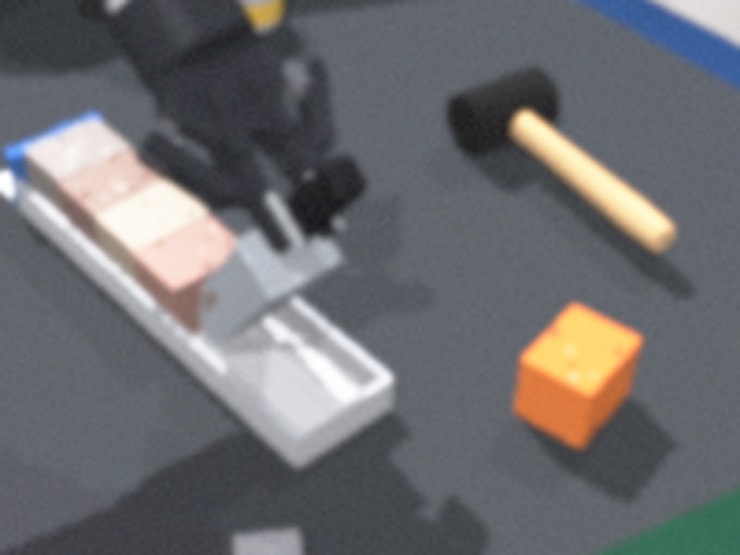

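Force has dropped from 3.4 to 2.5 N, so the stones (~0.6 N) are out; one is just visible at (210,298). A little more tilt and a jiggle while backing off.

```bash
python3 - <<'E'
from h import *
nose_to(-.098,.045,1.15,.08); arm.wait(.3)
nose_to(-.102,.06,1.15,.1); arm.wait(.2)
nose_to(-.10,.085,1.1,.1)
c=snap("side","side16",(200,140,320,230),6.2)
nose_to(-.10,.15,.5,.15)
nose_to(-.10,.15,.0,.12)
s=arm.state(); print(s["grip_width"],s["force"],s["time_s"])
snap("side","side17",(170,100,370,250),3.7)
E
```

```text
0.020412415953418462 [-9.59759937e-04  4.34513364e-01 -3.54932062e+00] 94.5083
```

View pics/side16.png

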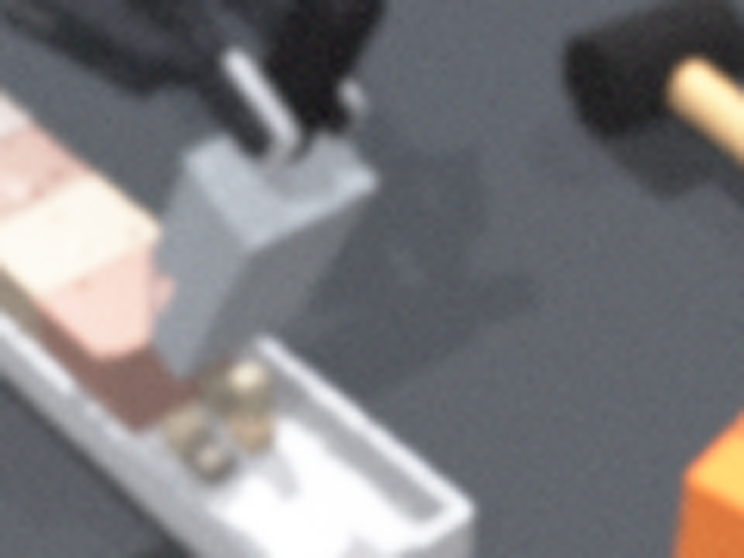

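View pics/side17.png

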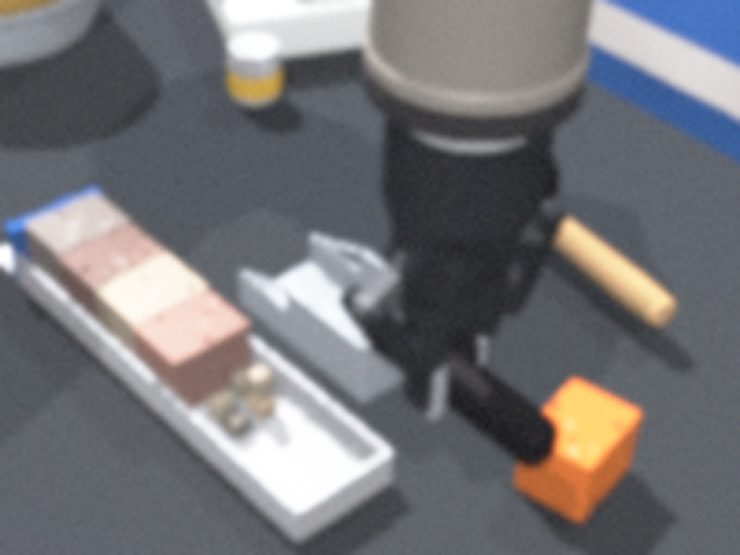

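All stones lie behind the row ((250,380), (260,400), (220,405), (237,422)) and the pan looks empty. Return the scoop to the mat.

```bash
python3 - <<'E'
from h import *
org=np.array([.5015,-.313,.003]); psi0=3.04
x,y,z=scoop_axes(psi0,0); nose0=org+.055*x+.003*z
p,q=scoop_tool(nose0,psi0,0,-1); zt=p[2]-OFF
arm.movel([p[0],p[1],.15],q,speed=.15)
c=snap("side","side18",(240,120,470,295),3.3)
arm.movel([p[0],p[1],.02],speed=.12)
r=arm.movel([p[0],p[1],zt+.001],speed=.03,stop_force=4); s=arm.state(); print(r,s["eef_pos"],zt,s["force"])
arm.command_gripper(.05); arm.wait(.2)
arm.movel([p[0],p[1],.12],speed=.15)
arm.move_to([.62,.2,.25],quat(bestphi([.62,.2,.25],0)[1]))
arm.wait(.3); print(arm.state()["time_s"],arm.state()["force"])
snap("top","top19",(120,120,420,330),2.6); snap("side","side19")
E
```

```text
False [ 0.59119283 -0.32215791 -0.01800814] -0.019200000000000002 [-0.26701568 -0.52500343 -2.84533341]
102.775 [-0.57974358  0.5137874   0.11425164]
```

View pics/top19.png

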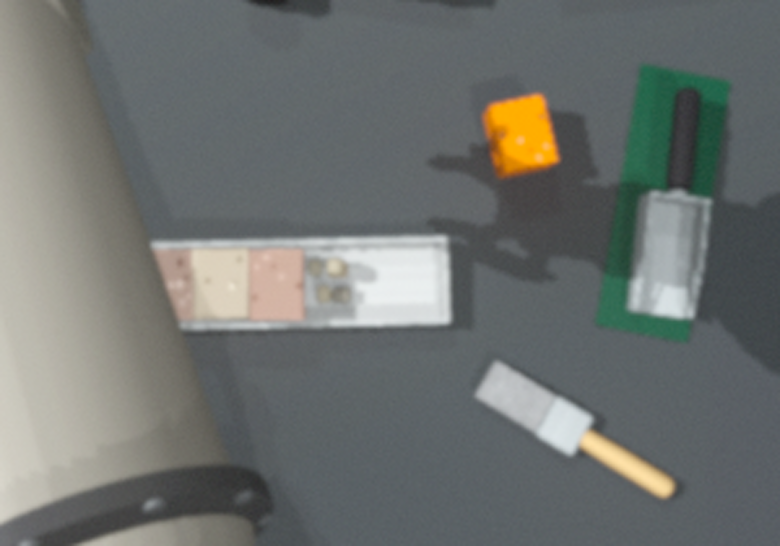

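View pics/side19.png

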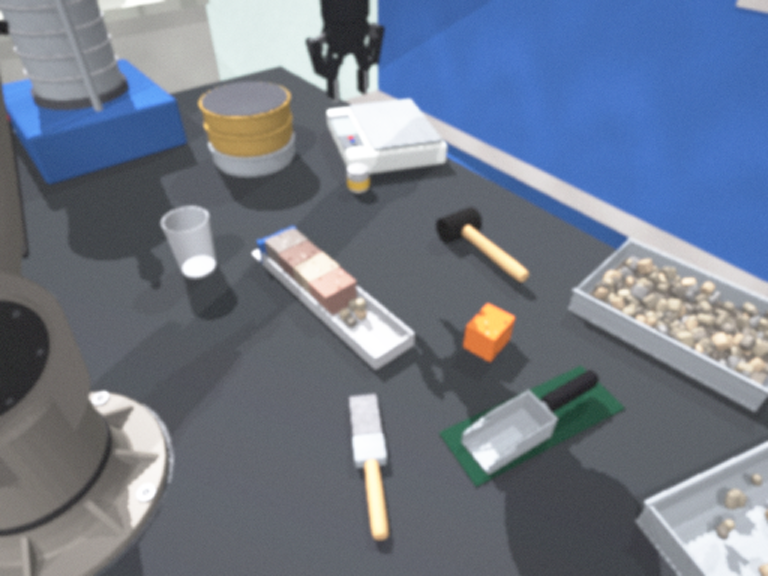

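The scoop is empty and flat on the mat. I can make out 4 stones but not clearly the fifth, so I'll move aside and zoom.

```bash
python3 - <<'E'
from h import *
arm.move_to([.45,-.25,.28],quat(bestphi([.45,-.25,.28],0)[1])); arm.wait(.2)
snap("top","top20",(210,200,310,255),7.5); a=snap("side","side20",(215,170,285,250),7); snap("top","top20b",(120,200,320,260),3.8)
E
```

```text
(no output)
```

View pics/top20.png

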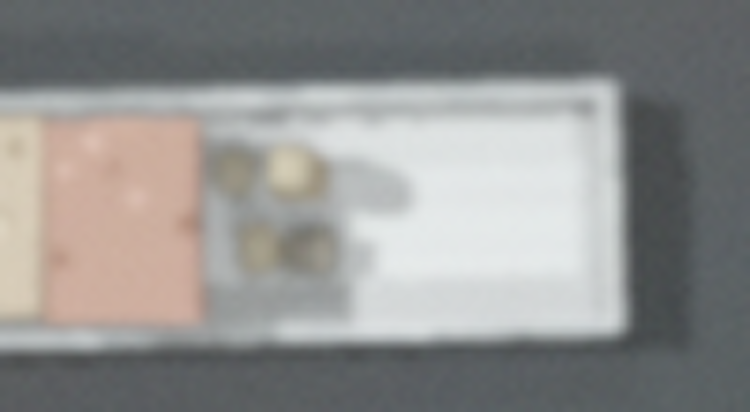

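View pics/side20.png

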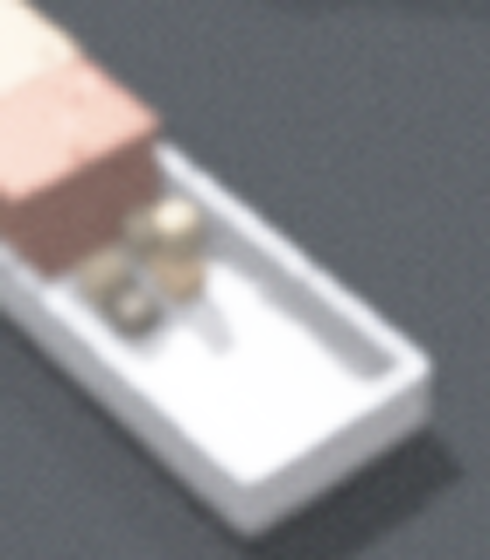

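View pics/top20b.png

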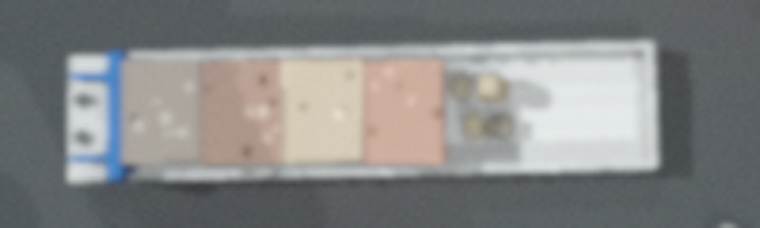

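Side zoom shows five stones: (175,218) stacked on (175,275), plus (140,235), (100,275) and (133,307), all in the tray. The row looks tight. One numeric check of the row end, then I hand in.

```bash
python3 - <<'E'
from fit import *
c=load("top20b")
for U,V in((443,62),(443,162),(363,62),(280,62),(200,62),(124,62)): print(np.round(totray(px2w(c,(U+.5)/3.8-.5+120,(V+.5)/3.8-.5+200,.054)),4))
s=arm.state(); print(s["eef_pos"],s["joint_velocities"].round(3).max(),s["time_s"])
arm.job_done()
E
```

```text
[-0.0358 -0.0279]
[-0.0347  0.034 ]
[ 0.014 -0.029]
[ 0.0654 -0.03  ]
[ 0.1149 -0.031 ]
[ 0.1619 -0.032 ]
[ 0.45011172 -0.24991948  0.27999846] 0.002 105.1417
the job is handed in; nothing more can be done
```

I handed the job in at about 105 s: all four setts present (the one already in the tray plus three loose) are in one tight row against the blue head plate. The scoop's stones are in the open end behind them. The interface reports no verdict, so these are my own last checks.

- **Row:** The four pushes stopped exactly 50 mm apart. The last picture puts the joints at tray x of about 0.115, 0.065 and 0.014, and the row end at −0.035, which matches a tight, square row.
- **Stones:** I counted five in the scoop at the start and five in the tray at the end. One rests on another, and none is on a sett or the bench.
- **Scoop:** It is empty and lies flat on the mat at its starting pose. The arm finished clear of everything.
- **Bystanders:** The mallet, brush and tin look unmoved, and I never gripped the orange block.

**What disagreed:**
- **Height offset:** The real fingertips sat about 33.5 mm higher than the reported tool height. This made my early sett grips shallow (two failed) and the first scoop grasp miss. A touch on the bare bench measured it, and I corrected for it from then on.
- **Grip width:** It read about 45 mm on the 50 mm setts.

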